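Lock the drying board and lean the lint screens against it

ROBOT

A 6-joint arm with a two-finger parallel gripper is mounted at the origin on the work surface. World frame = base frame: x ahead of the robot, y to its left, z up, the work surface at z = 0. Lengths are in mm, angles in degrees, forces in N, time in s.
With the tool pointing down it reaches from about 350 to 850 mm from the base axis. Payload 8.1 kg.
Tool frame: the origin (TCP) lies midway between the tips of the shut fingers; the grasp point (between the pads) lies 19 mm behind it; z points along the fingers, y is the direction in which the jaws open and shut (so a half turn about z gives the same grasp; the last joint's range is limited). The gripper opens to 85 mm and grips with 20 to 120 N. Pads are 22 mm wide; open, the fingers measure 114 mm over their backs; the gripper's body (76 mm by 85 mm) begins 54 mm behind the grasp point. The pads swing forward as they close: fully open they stand 13 mm farther back than shut.
Start: joints at [59.966, 7.471, 85.268, -0, 87.261, -4.893], TCP at [254.892, 543.171, 205.092] pointing down, gripper open.
Joint ranges: [-169.43, 169.43], [-51.17, 129.36], [1.28, 143.12], [-76.62, 256.62], [0, 156.53], [-152.29, 152.29]. Speed limits (degrees/s): [136.94, 136.94, 159.86, 180, 180, 180].

INTERFACE

Orientations are given as [roll, pitch, yaw] about the fixed x, y, z axes, in that order (R = Rz(yaw) Ry(pitch) Rx(roll)).
In Python, from bench import telemetry, snapshot, camera_params, job gives the robot as it stands. The module is installed in compiled form; this text tells all that it offers.
- The arm moves only by the shell command python3 -m jog 'ROWS' [FORCE]. ROWS is JSON, a list that holds one entry, the list of rows, each a list of 7 numbers: the shift along the tool's x, y, z in units of 50 mm (1.0 is 50 mm), then the turn, a rotation vector about the tool's x, y, z in units of 2 pi rad (1.0 is 2 pi rad), then the opening, from 0 (shut) to 1 (fully open). In form: [[[dx, dy, dz, rx, ry, rz, claw], ...]]. A call has 1 to 12 rows; each row shifts and turns the commanded pose from where the row before left it, along the tool's axes as they then stand; what a row does not reach is not made up. A row lasts 1/8 s, in which the tool goes at most 62.5 mm and 10.7 degrees, less where a joint would pass 70% of its speed; a pose out of reach is approached as far as the arm can. A call with a number of a shift or a turn outside -1 to 1 is refused whole. A call with a gripper value outside its range is refused whole. The fingers move at their own pace and stop on an object; FORCE is the grip in N (left out, the last holds). Time passes only in rows, so rows that do not move let the fingers close. It gives the time, the measured TCP pose, the force and the opening at its end, in the units of the state.
- telemetry.sense(): the state, without advancing time (a new reading comes with each control period).
- snapshot(name): name is "side" or "top"; returns (picture, depth): 420x560x3 uint8, red, green, blue; 420x560 float32, mm along the optical axis (not along the pixel's ray), 0 where there is no reading.
- camera_params(name): a dict with "K" (3x3 intrinsics, pixels), "extrinsics" (4x4, takes a point from camera to world coordinates). Camera axes: x right, y down, z forward; pixel columns grow to the right and rows downward; lengths in mm; the calibration is good to about 2 mm. A picture is of the moment at which its call begins. camera_params takes no time and is no camera call.
- job.hand_in(): hands the job in, once; it reports no verdict.
The state is a dict: "time": time; "joint_pos": joint angles; "qd": joint speeds; "joint_efforts": joint torques, N m; "tool_pos": TCP position; "tcp_rot": TCP orientation; "ft_force": force on the tool from outside, world axes, zero at the start; "wrist_torque": the same for the moment, N m; "finger_gap": finger opening in mm.
Only numpy, scipy, OpenCV 4.12 (cv2) and the standard library are available. Lean on these libraries where they do the work, as an engineer would, in place of code of your own. Each camera call takes 0.05 s, during which the arm holds its last target. There are 200 camera calls.

TASK

Get the rinsed lint screens up to dry. While all the screens still lie flat, use the mallet, not your fingers, to knock the drying board's red sprung pin fully down. Lay the mallet with its head on the cork mat, and stand every lint screen on a short end in front of the board, side by side and square to it, top resting on the tiles at a steep, stable lean of roughly 70 degrees from the table; leave everything else where it is.

Things in the scene. Friction and masses are not known exactly. Their poses are not given: they have to be found in the camera images.
- board: fixed upright drying board: white tiles, blue cap rail, 370 long, 20 thick, 158 mm high, its blue foot plate behind. Origin on the table; y runs along the board, which spans y = -170 to 200 mm; the tiled face is the plane x = -10 mm and looks along -x. A dark steel pin block, 30 mm high, fills x = -80 to -10, y = 142 to 198 mm; the face from y = -160 to 135 mm is free for screens
- pin (a joint): travel of the red sprung lock pin in the pin block, m: 0 = standing up, 0.012 = fully down. Driving it takes about 8 to 9 N; a spring pushes it up but stiff friction keeps it where it was driven
- pin_top (a point): centre of the top face of the red pin (22 mm diameter), which sticks out of the dark pin block in front of one end of the board and moves straight down: 46 mm above the table when up, 34 mm when down; 45 mm in front of the tiled face
- mallet: mallet, 0.30 kg: black rubber head 56 x 50 x 60 mm high, wooden handle 22 wide x 26 mm high. Starts standing on the head's lower face, handle level. Origin at the centre of that face; z up through the head; the handle runs along +x from 28 to 168 mm, its axis at z = 30 mm; centre of mass about 16 mm from the head's centre along the handle
- mat: fixed square cork mat, 110 x 110 x 5 mm, the mallet's place. Origin at the centre of its underside, on the table
- screen1: rinsed lint screen: flat blue plastic frame with a pale mesh, 130 long x 44 wide x 12 mm thick, 0.12 kg, starts lying flat on the table (long way roughly along the robot's x). Origin at its centre; x along its length, y across its width, z through its thickness. Both ends and both faces are alike. May be absent.
- screen2: second lint screen, the same as screen1. May be absent
- screen3: third lint screen, the same as screen1. May be absent
- screen4: fourth lint screen, the same as screen1. May be absent
- detergent: bystander: white bottle, 70 mm diameter, 200 mm tall, at the back; origin under its centre
- softener: bystander: green bottle, 60 mm diameter, 160 mm tall, at the back; origin under its centre
- powder_jar: bystander: yellow jar, 80 mm diameter, 90 mm tall; origin under its centre
- brush: bystander: scrubbing brush lying on the table; origin under its centre
- coin_cup: bystander: orange cup, 72 mm diameter, 70 mm tall; origin under its centre
- plug: bystander: black rubber sink plug, 44 mm diameter, 14 mm high; origin under its centre
- soap: bystander: green bar of soap 70 x 45 x 25 mm; origin under its centre
Mind the look-alikes: they are no part of the job. What is shaped like the screen1 but black, orange or purple is not meant.

How it is judged:
By the outcome, as a careful person would: the job done as asked, in the order asked, and still so for the second after the job is handed in, with the robot touching nothing.
Of screen1, screen2, screen3, screen4 only 3 to 4 are there at a start; the rules pass over those that are not, and their reading is None.
At some moment in a run one of mallet may be knocked a few centimetres aside while the robot is not near it.
Once in a run the grip may slacken for a moment while it holds something.
It also fails if it takes over 210 s, if anything falls off the work surface, if the arm or the gripper's body presses on something with over 40 N, if the wrist force passes 120 N, or if a joint passes its speed limit or range.

## Working session

There is one attempt and no reset: what is moved stays moved. The work goes in short steps, Python scripts to look and compute and a shell command to move; the robot and the scene stay as the last step left them, time stands still between calls to the robot, and variables do not carry over. Pictures are saved under pics/ and viewed, about 12 in all and at most 16, crops included, and the job is handed in when it is done.

```bash
mkdir -p pics; ls; cat > look.py <<'E'
import sys,cv2
from bench import snapshot,camera_params,telemetry
import numpy as np
def shot(n,tag=None):
    p,d=snapshot(n)
    if tag: cv2.imwrite(f'pics/{tag}.png',p[...,::-1]); np.savez(f'pics/{tag}.npz',p=p,d=d)
    return p,d
def P(name,u,v,d):
    c=camera_params(name);K=np.array(c['K']);T=np.array(c['extrinsics'])
    u,v,d=map(np.asarray,(u,v,d))
    q=np.stack([(u-K[0,2])/K[0,0]*d,(v-K[1,2])/K[1,1]*d,d,np.ones_like(d,dtype=float)],-1)
    return (q@T.T)[...,:3]
def ray(name,u,v,z):
    c=camera_params(name);T=np.array(c['extrinsics']);a=P(name,u,v,np.ones_like(np.asarray(u,float)))-T[:3,3]
    return T[:3,3]+a*((z-T[2,3])/a[...,2])[...,None]
def cloud(name,d):
    v,u=np.mgrid[0:420,0:560]; return P(name,u,v,d.astype(float))
E
python3 - <<'E'
from look import *
for n in('top','side'):
    shot(n,n+'0');c=camera_params(n);print(n,np.round(c['K'],1).tolist(),np.round(c['extrinsics'],3).tolist())
print(telemetry.sense())
E
```

```text
pics
top [[399.8, 0.0, 277.5], [0.0, 399.8, 205.9], [0.0, 0.0, 1.0]] [[0.005, -0.998, 0.058, 501.496], [-1.0, -0.006, -0.011, -158.592], [0.011, -0.058, -0.998, 1180.889], [0.0, 0.0, 0.0, 1.0]]
side [[538.0, 0.0, 287.8], [0.0, 538.0, 204.5], [0.0, 0.0, 1.0]] [[0.805, -0.325, 0.496, -88.232], [-0.593, -0.467, 0.656, -983.959], [0.019, -0.822, -0.569, 790.496], [0.0, 0.0, 0.0, 1.0]]
{'time': 0.1, 'joint_pos': array([ 5.99660201e+01,  7.51299573e+00,  8.53247392e+01, -3.39549564e-04,
        8.72599320e+01, -4.89358764e+00]), 'qd': array([ 0.005927  , -0.14563505, -0.03738942, -0.09371633, -0.0369628 ,
       -0.02248435]), 'joint_efforts': array([ 1.22592843e-03, -5.70951319e+01, -5.01943803e+01, -2.37023742e-04,
        8.19938636e-03,  1.24429090e-05]), 'tool_pos': array([254.61612102, 542.69498198, 204.10997683]), 'tcp_rot': array([-1.79902660e+02, -7.99361116e-03,  1.54859618e+02]), 'ft_force': array([-0.1292161 ,  0.03896797, -0.91716523]), 'wrist_torque': array([0.0084995 , 0.02280439, 0.02735529]), 'finger_gap': 85.29178422544878}
```

View pics/top0.png

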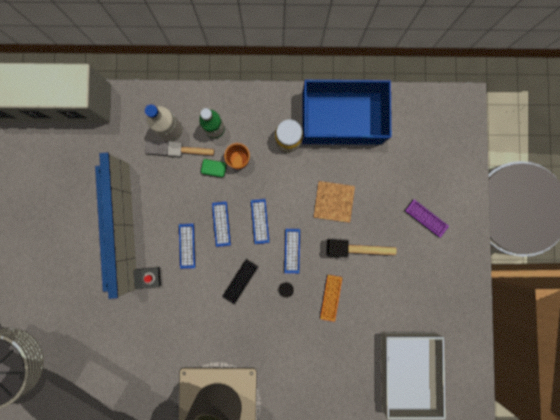

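View pics/side0.png

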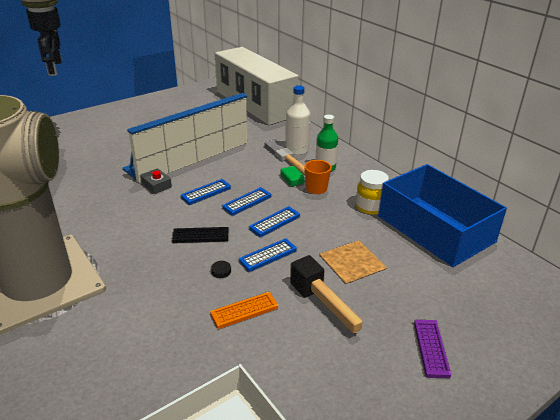

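The top view shows four flat blue screens with pale mesh at about (187,246), (221,224), (260,222) and (292,251). The look-alikes are black at (240,282), orange at (331,298) and purple at (426,219), and I'll leave those alone. The mallet head is at (338,248), the mat at (335,201), and the red pin at (149,279). The board is at the left and faces right (-y).

```bash
cat > meas.py <<'E'
from look import *
def hsv(p): return cv2.cvtColor(p,cv2.COLOR_RGB2HSV)
def rects(p,z,lo,hi,amin=150,roi=None,close=5):
    m=cv2.inRange(hsv(p),lo,hi)
    if roi: 
        k=np.zeros_like(m);k[roi[1]:roi[3],roi[0]:roi[2]]=255;m&=k
    m=cv2.morphologyEx(m,cv2.MORPH_CLOSE,np.ones((close,close),np.uint8))
    out=[]
    for c in cv2.findContours(m,cv2.RETR_EXTERNAL,cv2.CHAIN_APPROX_NONE)[0]:
        if cv2.contourArea(c)<amin: continue
        c=c[:,0].astype(float);w=ray('top',c[:,0],c[:,1],z)[:,:2].astype(np.float32)
        r=cv2.minAreaRect(w);b=cv2.boxPoints(r);e=[b[1]-b[0],b[2]-b[1]]
        L=max(e,key=np.linalg.norm);a=np.degrees(np.arctan2(L[1],L[0]))
        a=(a+90)%180-90
        out.append((np.round(c.mean(0)),np.round(r[0],1),np.round(sorted(r[1]),1),round(float(a),1)))
    return out
E
python3 - <<'E'
from meas import *
f=np.load('pics/top0.npz');p,d=f['p'],f['d'];h=hsv(p)
for v,u in[(246,180),(248,338),(250,380),(201,335),(279,149),(225,105),(225,120)]:print(u,v,h[v,u],P('top',u,v,float(d[v,u])).round())
print('screens');[print(*r) for r in rects(p,12,(100,80,50),(130,255,255),roi=(150,180,320,300))]
print('board cap');[print(*r) for r in rects(p,158,(95,80,40),(130,255,255),roi=(80,140,135,310))]
print('pin');[print(*r) for r in rects(p,46,(0,150,80),(8,255,255),20,roi=(135,260,165,300),close=1)]
print('head');[print(*r) for r in rects(p,60,(0,0,0),(180,255,38),roi=(318,230,360,265))]
print('handle');[print(*r) for r in rects(p,43,(8,60,60),(30,255,255),roi=(340,235,405,262))]
print('mat');[print(*r) for r in rects(p,5,(5,60,60),(30,255,255),roi=(305,170,365,228))]
# board face points
c=cloud('top',d);s=c[150:300,90:140].reshape(-1,3);k=(s[:,2]>145)&(s[:,2]<175)
r=cv2.minAreaRect(s[k][:,:2].astype(np.float32));print('cap depth',r,s[k][:,2].mean())
f=np.load('pics/side0.npz');c=cloud('side',f['d'])
s=c[90:185,120:255].reshape(-1,3);k=(s[:,2]>50)&(s[:,2]<130)&(s[:,1]>150)&(s[:,1]<420);s=s[k]
A=np.c_[s[:,0],np.ones(len(s))];w=np.linalg.lstsq(A,s[:,1],rcond=None)[0]
for _ in range(4):
    q=abs(A@w-s[:,1])<6;w=np.linalg.lstsq(A[q],s[q,1],rcond=None)[0]
print('face y=ax+b',w,q.sum(),len(q),s[q,0].min(),s[q,0].max())
big=cv2.resize(p[180:310,120:360],None,fx=3.3,fy=3.3,interpolation=cv2.INTER_CUBIC);cv2.imwrite('pics/crop1.png',big[...,::-1])
E
```

```text
180 246 [110 138 133] [452. 111.  14.]
338 248 [168  41  31] [ 450. -340.   62.]
380 250 [ 24  98 184] [ 444. -462.   46.]
335 201 [ 16 139 167] [ 586. -341.    3.]
149 279 [  1 213 174] [361. 188.  46.]
105 225 [106 166 117] [510. 269. 158.]
120 225 [26 47 82] [511. 252. 103.]
screens
[292. 251.] [ 438.8 -212.6] [ 43.6 127.5] 0.1
[187. 246.] [453.2  92.6] [ 43.5 130.1] 1.1
[221. 224.] [517.3  -6.4] [ 44.9 129.7] 6.2
[260. 221.] [ 525.2 -119. ] [ 44.3 129.5] 5.1
board cap
[106. 226.] [511.  267.6] [ 36.9 370.1] 5.3
pin
[148. 278.] [361.9 192.7] [13.9 19.6] -89.8
head
[337. 248.] [ 450.  -337.7] [44.6 56.1] 89.9
handle
[371. 250.] [ 445.6 -439.8] [ 27.2 137.8] 86.6
mat
[334. 201.] [ 584.9 -337.6] [113.3 113.6] -7.8
cap depth ((512.5588989257812, 261.7660827636719), (373.30615234375, 26.105152130126953), 5.369536399841309) 157.40706432361097
face y=ax+b [9.22000034e-02 2.07464481e+02] 2906 3056 326.85030748383963 700.5399237146014
```

View pics/crop1.png

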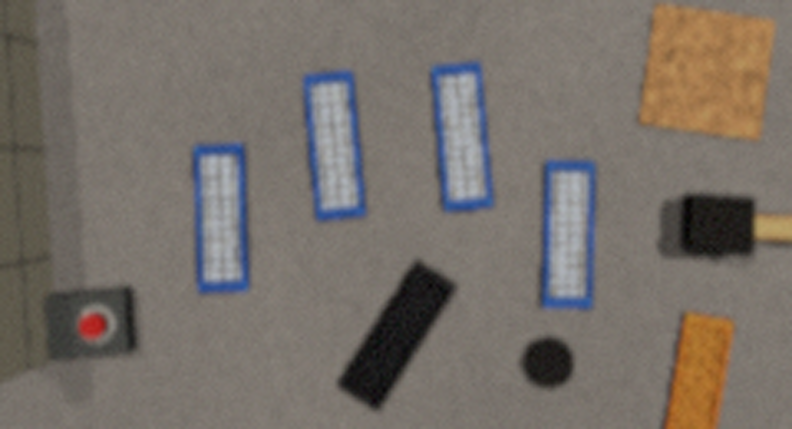

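All four blue screens match in shape (130 x 44) and the black bar does not. Mallet comes first: rise, turn, and travel above its handle.

```bash
cat > go.py <<'E'
import sys,numpy as np
from bench import telemetry
from scipy.spatial.transform import Rotation as R
# go.py x y z roll pitch yaw : rotvec in tool frame (units), then shift in the turned tool frame (units)
s=telemetry.sense();t=np.array(list(map(float,sys.argv[1:7])))
R0=R.from_euler('xyz',s['tcp_rot'],degrees=True);R1=R.from_euler('xyz',t[3:],degrees=True)
rv=(R0.inv()*R1).as_rotvec();d=t[:3]-s['tool_pos']
print('turn',np.round(rv/2/np.pi,4),'deg',np.degrees(np.linalg.norm(rv)).round(1),'| shift now-axes',np.round(R0.inv().apply(d)/50,3),'| after turn',np.round(R1.inv().apply(d)/50,3))
print('pos',s['tool_pos'].round(1),s['tcp_rot'].round(1),'q',s['joint_pos'].round(0),'gap',round(s['finger_gap'],1),'F',s['ft_force'].round(1),'t',round(s['time'],1))
E
python3 -m jog '[[[0,0,-1,0,0,0.027,1],[0,0.9,0,0,0,0.027,1],[0,0.9,0,0,0,0.027,1],[-0.5,0.8,0,0,0,0.027,1],[-0.9,0.5,0,0,0,0.027,1],[-0.9,0.2,0,0,0,0.027,1],[-0.9,0,0,0,0,0.027,1],[-0.95,0,0,0,0,0,1],[-0.95,0,0,0,0,0,1],[-0.95,0,0,0,0,0,1],[-0.95,0,0,0,0,0,1],[-0.95,0,0,0,0,0,1]]]' 80
python3 go.py 447 -390 150 180 0 87
```

```text
time: 1.6
tool_pos: [415.1, 261.8, 254.6]
tcp_rot: [-180.0, 0.0, 86.8]
ft_force: [0.3, -0.8, -0.4]
finger_gap: 85.2
turn [-0.0001  0.0001 -0.0005] deg 0.2 | shift now-axes [-12.98    1.359   2.098] | after turn [-12.985   1.319   2.092]
pos [415.1 261.8 254.6] [-180.     0.    86.8] q [ 26. -11.  98.  -0.  93.  29.] gap 85.2 F [ 0.3 -0.8 -0.4] t 1.6
```

```bash
python3 -m jog '[[[-0.98,0.3,0,0,0,0,1],[-0.98,0.3,0,0,0,0,1],[-0.98,0.3,0,0,0,0,1],[-0.98,0.3,0,0,0,0,1],[-0.98,0.1,0,0,0,0,1],[-0.98,0,0,0,0,0,1],[-0.98,0,0,0,0,0,1],[-0.98,0,0,0,0,0,1],[-0.98,0,0,0,0,0,1],[-0.98,0,0,0,0,0,1],[-0.98,0,0.5,0,0,0,1],[-0.98,0,0.5,0,0,0,1]]]'
python3 -m jog '[[[-0.98,0,0.5,0,0,0,1],[0,0,0,0,0,0,1]]]'
python3 - <<'E'
from meas import *
p,d=shot('top','top1')
print('head');[print(*r) for r in rects(p,60,(0,0,0),(180,255,38),roi=(310,220,370,275))]
print('handle');[print(*r) for r in rects(p,43,(8,60,60),(30,255,255),roi=(330,225,425,275))]
E
python3 go.py 447 -390 11 180 0 87
```

```text
time: 3.1
tool_pos: [447.6, -328.9, 204.4]
tcp_rot: [180.0, 0.0, 86.8]
ft_force: [0.9, 0.4, 0.1]
finger_gap: 85.2
time: 3.35
tool_pos: [442.5, -377.6, 175.8]
tcp_rot: [-179.7, -0.2, 86.6]
ft_force: [0.6, 1.1, 1.2]
finger_gap: 85.3
head
[337. 248.] [ 450.  -337.7] [44.6 56.1] 89.9
handle
[393. 257.] [ 446.  -491.5] [138.7 195.3] -89.8
turn [-0.0005 -0.0005 -0.0009] deg 0.4 | shift now-axes [-0.275  0.094  3.332] | after turn [-0.266  0.081  3.333]
pos [ 443.6 -376.5  177.6] [-179.8   -0.2   86.7] q [-45.   6.  90.   0.  85. -42.] gap 85.5 F [ 0.   0.7 -0.2] t 3.4
```

View pics/top1.png

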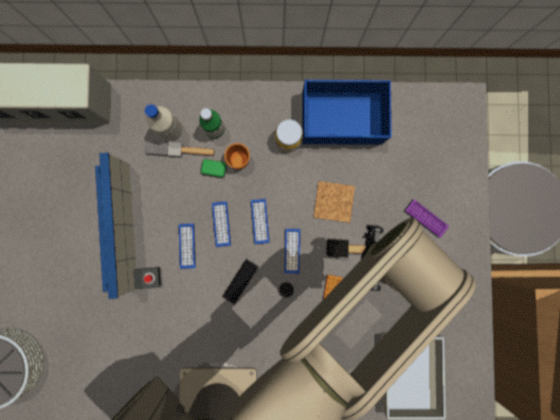

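The mallet hasn't moved and the gripper is above its handle. Descend and grip.

```bash
python3 -m jog '[[[-0.27,0.08,0.3,0,0,0,0.7],[0,0,0.8,0,0,0,0.7],[0,0,0.8,0,0,0,0.7],[0,0,0.8,0,0,0,0.7],[0,0,0.5,0,0,0,0.7],[0,0,0.13,0,0,0,0.7],[0,0,0,0,0,0,0],[0,0,0,0,0,0,0],[0,0,0,0,0,0,0],[0,0,0,0,0,0,0]]]' 100
python3 go.py 447 -390 90 180 0 87
```

```text
time: 4.65
tool_pos: [449.7, -391.5, 15.7]
tcp_rot: [179.8, 0.2, 86.8]
ft_force: [1.2, -3.2, 6.2]
finger_gap: 13.9
turn [ 0.0005  0.0005 -0.0005] deg 0.3 | shift now-axes [ 0.022 -0.052 -1.487] | after turn [ 0.027 -0.056 -1.487]
pos [ 449.7 -391.5   15.7] [179.8   0.2  86.8] q [-46.  16.  96.  -0.  68. -43.] gap 13.9 F [ 1.2 -3.2  6.2] t 4.7
```

```bash
python3 -m jog '[[[0,0,0,0,0,0,0],[0,0,0,0,0,0,0]]]'
python3 - <<'E'
from look import *
p,d=shot('side'); cv2.imwrite('pics/s2.png',cv2.resize(p[200:360,240:420],None,fx=3.3,fy=3.3)[...,::-1])
E
```

```text
time: 4.9
tool_pos: [449.7, -391.6, 15.6]
tcp_rot: [179.8, 0.2, 86.8]
ft_force: [1.6, -1.9, 6.0]
finger_gap: 13.7
```

View pics/s2.png

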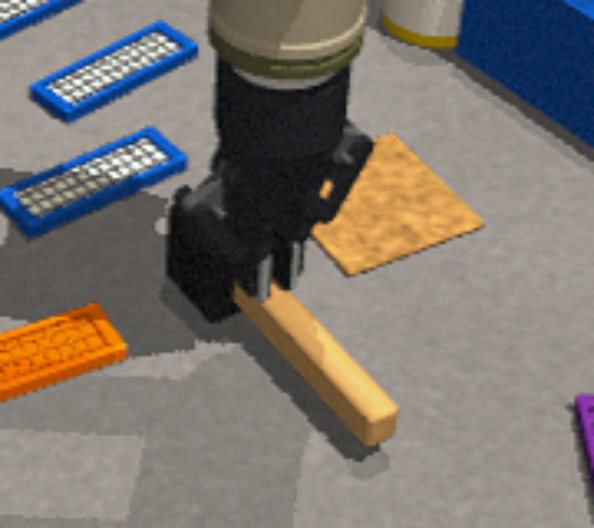

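The handle is between the fingers. Lift and check that it holds.

```bash
python3 -m jog '[[[0,0,-0.4,0,0,0,0],[0,0,-0.6,0,0,0,0],[0,0,-0.6,0,0,0,0],[0,0,0,0,0,0,0],[0,0,0,0,0,0,0]]]'
python3 - <<'E'
from look import *
p,d=shot('side'); cv2.imwrite('pics/s3.png',cv2.resize(p[150:340,220:420],None,fx=3,fy=3)[...,::-1])
E
python3 go.py 447 -390 90 180 0 87
```

```text
time: 5.58
tool_pos: [448.1, -389.6, 93.5]
tcp_rot: [-180.0, -0.0, 86.8]
ft_force: [0.1, 0.3, -0.7]
finger_gap: -0.0
turn [-0.0002 -0.0002 -0.0005] deg 0.2 | shift now-axes [-0.017 -0.015  0.055] | after turn [-0.016 -0.015  0.055]
pos [ 447.8 -389.2   92.7] [-1.799e+02 -1.000e-01  8.680e+01] q [-46.  11.  93.   0.  76. -43.] gap -0.1 F [ 0.   0.8 -0.5] t 5.6
```

View pics/s3.png

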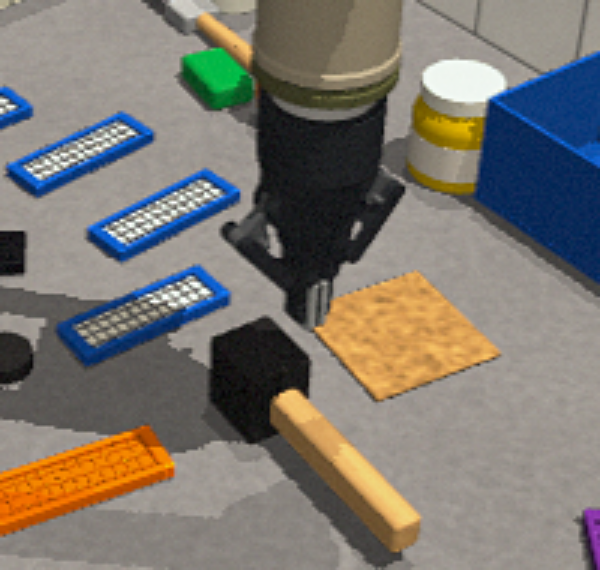

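The handle slipped: the fingertips were pinching only its top edge. I'll re-measure the mallet, then grip lower.

```bash
python3 - <<'E'
from meas import *
p,d=shot('side','s4');h=hsv(p);c=cloud('side',d)
m=cv2.inRange(h,(8,70,60),(28,255,255));m[:,:285]=0;m[:,380:]=0;m[:250]=0;m[345:]=0
s=c[m>0];s=s[(s[:,2]>10)&(s[:,2]<60)]
print(len(s),s.min(0).round(),s.max(0).round())
t=s[s[:,2]>np.percentile(s[:,2],60)];print('top z',np.median(t[:,2]))
r=cv2.minAreaRect(s[:,:2].astype(np.float32));print(r)
for a in range(-510,-360,20):
    k=abs(s[:,1]-a)<10
    if k.sum()>5:print(a,k.sum(),'x',np.percentile(s[k,0],[3,97]).round(1),'z',np.percentile(s[k,2],[3,97]).round(1))
m=h[...,2]<45;m[:,:285]=False;m[:,328:]=False;m[:255]=False;m[300:]=False
s=c[m];s=s[s[:,2]>4];print('head',np.percentile(s,[2,50,98],axis=0).round(1))
E
python3 go.py 447 -390 6 180 0 87
```

```text
959 [ 425. -509.   17.] [ 472. -367.   46.]
top z 42.953991017287365
((442.2952575683594, -436.40008544921875), (144.6118621826172, 34.489418029785156), 80.08660125732422)
-510 116 x [426.6 447. ] z [18.8 43.8]
-490 144 x [426.8 448.2] z [22.4 45.3]
-470 136 x [428.5 449.1] z [22.6 44.2]
-450 137 x [430.1 450.5] z [21.1 44.4]
-430 125 x [431.7 451.4] z [21.4 44.5]
-410 119 x [432.9 453.1] z [22.3 44.6]
-390 120 x [434.8 456.4] z [22.  44.6]
-370 62 x [436.  460.3] z [23.6 44.6]
head [[ 423.2 -370.1    6.6]
 [ 434.8 -351.4   54.9]
 [ 470.8 -316.5   62.5]]
turn [-0.0003 -0.0003 -0.0005] deg 0.2 | shift now-axes [-0.022 -0.008  1.726] | after turn [-0.019 -0.011  1.726]
pos [ 447.6 -389.1   92.3] [-1.799e+02 -1.000e-01  8.680e+01] q [-46.  11.  93.  -0.  76. -43.] gap -0.1 F [-0.  -0.3  0.2] t 5.7
```

```bash
python3 -m jog '[[[0,0,0,0,0,0,0.6],[-0.02,-0.03,0,0,0,0.003,0.6],[0,0,0,0,0,0,0.6],[0,0,0.5,0,0,0,0.6],[0,0,0.6,0,0,0,0.6],[0,0,0.55,0,0,0,0.6],[0,0,0.1,0,0,0,0.6],[0,0,0,0,0,0,0.6]]]' 60
python3 - <<'E'
from look import *
p,d=shot('side'); cv2.imwrite('pics/s5.png',cv2.resize(p[200:360,240:420],None,fx=3.3,fy=3.3)[...,::-1])
c=camera_params('side');T=np.linalg.inv(c['extrinsics']);K=np.array(c['K'])
for q in [(445,-390,5),(417,-390,5),(473,-390,5),(445,-390,43)]:
    v=K@(T@[*q,1])[:3];v=v[:2]/v[2];print(q,((v-[240,200])*3.3).round())
E
python3 go.py 445.5 -390 5 180 0 86.3
```

```text
time: 6.68
tool_pos: [446.9, -390.9, 6.4]
tcp_rot: [-180.0, -0.0, 85.7]
ft_force: [0.2, -0.9, 0.5]
finger_gap: 51.4
(445, -390, 5) [258. 330.]
(417, -390, 5) [222. 349.]
(473, -390, 5) [293. 311.]
(445, -390, 43) [261. 285.]
turn [ 0.0002  0.0002 -0.0016] deg 0.6 | shift now-axes [ 0.026 -0.04   0.045] | after turn [ 0.026 -0.04   0.045]
pos [ 447.4 -391.4    7.3] [1.799e+02 1.000e-01 8.570e+01] q [-46.  17.  96.  -0.  67. -42.] gap 51.2 F [-0.2 -0.7  0.3] t 6.7
```

View pics/s5.png

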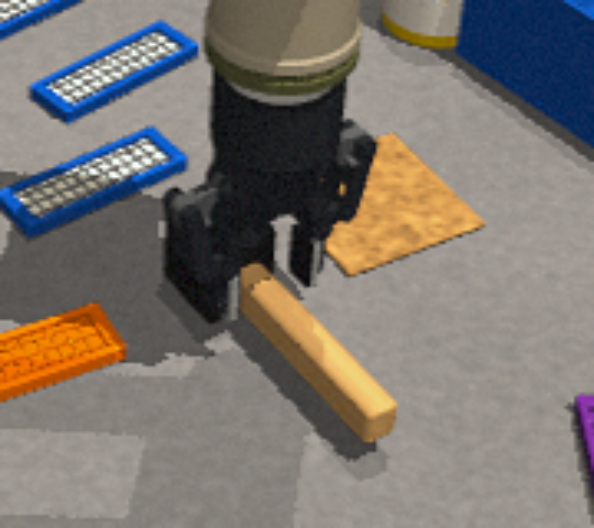

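```bash
python3 -m jog '[[[0,0,0.04,0,0,0,0.4],[0,0,0,0,0,0,0.3],[0,0,0,0,0,0,0.3]]]' 60
python3 -m jog '[[[0,0,0,0,0,0,0.1],[0,0,0,0,0,0,0],[0,0,0,0,0,0,0],[0,0,0,0,0,0,0],[0,0,0,0,0,0,0]]]' 60
python3 go.py 445.5 -390 5 180 0 86.3
```

```text
time: 7.1
tool_pos: [447.0, -391.0, 4.6]
tcp_rot: [180.0, 0.0, 85.7]
ft_force: [-0.1, 0.7, 0.1]
finger_gap: 25.4
time: 7.72
tool_pos: [447.3, -391.2, 4.7]
tcp_rot: [180.0, 0.0, 85.7]
ft_force: [-0.3, 0.3, 5.0]
finger_gap: 20.2
turn [ 0.0001  0.0001 -0.0016] deg 0.6 | shift now-axes [ 0.022 -0.037 -0.006] | after turn [ 0.022 -0.037 -0.006]
pos [ 447.3 -391.2    4.7] [180.    0.   85.7] q [-46.  17.  96.   0.  67. -42.] gap 20.2 F [-0.3  0.3  5. ] t 7.7
```

```bash
python3 -m jog '[[[0,0,-0.2,0,0,0,0],[0,0,-0.5,0,0,0,0],[0,0,-0.8,0,0,0,0],[0,0,-0.8,0,0,0,0],[0,0,0,0,0,0,0],[0,0,0,0,0,0,0]]]' 90
python3 - <<'E'
from look import *
p,d=shot('side'); cv2.imwrite('pics/s6.png',cv2.resize(p[150:340,220:420],None,fx=3,fy=3)[...,::-1])
E
python3 go.py 362 136 140 180 0 86
```

```text
time: 8.48
tool_pos: [446.1, -390.1, 117.7]
tcp_rot: [-179.9, -0.1, 85.7]
ft_force: [0.1, 1.1, -3.8]
finger_gap: 19.3
turn [-0.0004 -0.0004 -0.0007] deg 0.3 | shift now-axes [10.362 -2.452 -0.432] | after turn [10.372 -2.404 -0.463]
pos [ 445.7 -389.7  116.9] [-1.798e+02 -1.000e-01  8.570e+01] q [-46.  10.  92.  -0.  78. -42.] gap 19.5 F [ 1.3  0.5 -3.6] t 8.5
```

View pics/s6.png

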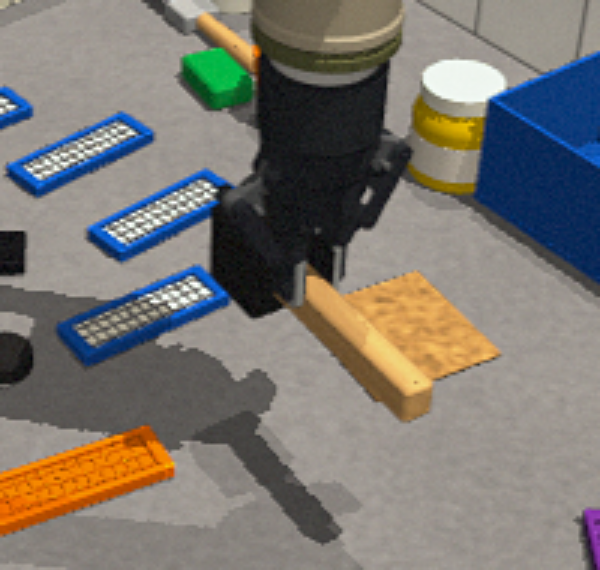

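It holds, level. Carry it over the pin.

```bash
python3 -m jog '[[[0.5,0,0,0,0,0,0],[0.95,-0.1,0,0,0,0,0],[0.95,-0.2,0,0,0,0,0],[0.95,-0.25,0,0,0,0,0],[0.95,-0.25,0,0,0,0,0],[0.95,-0.3,0,0,0,0,0],[0.95,-0.3,0,0,0,0,0],[0.95,-0.3,0,0,0,0,0],[0.95,-0.3,0,0,0,0,0],[0.95,-0.3,0,0,0,0,0],[0.95,-0.2,0,0,0,0,0],[0.46,0,0,0,0,0,0]]]'
python3 -m jog '[[[0,0,0,0,0,0,0],[0,0,0,0,0,0,0]]]'
python3 - <<'E'
from meas import *
p,d=shot('top','top2');c=cloud('top',d)
z=c[...,2];m=((hsv(p)[...,2]<60)&(z>120)&(z<200));m[:,:100]=0
p2=p.copy();cv2.imwrite('pics/t3.png',cv2.resize(p[230:330,100:240],None,fx=5,fy=5)[...,::-1])
E
python3 go.py 360 141 70 180 0 85.7
```

```text
time: 10.02
tool_pos: [358.8, 141.8, 117.1]
tcp_rot: [-179.8, 0.0, 85.9]
ft_force: [0.8, -1.1, -2.6]
finger_gap: 19.2
time: 10.28
tool_pos: [360.1, 139.3, 117.8]
tcp_rot: [-179.9, 0.1, 85.8]
ft_force: [0.8, -0.3, -2.5]
finger_gap: 19.4
turn [-0.0003  0.0002  0.    ] deg 0.1 | shift now-axes [ 0.037 -0.009  0.963] | after turn [ 0.036 -0.011  0.963]
pos [360.4 139.2 118.1] [-1.799e+02  1.000e-01  8.570e+01] q [ 14. -25. 123.  -0.  81.  18.] gap 19.2 F [-0.3  0.1 -2.3] t 10.3
```

View pics/t3.png

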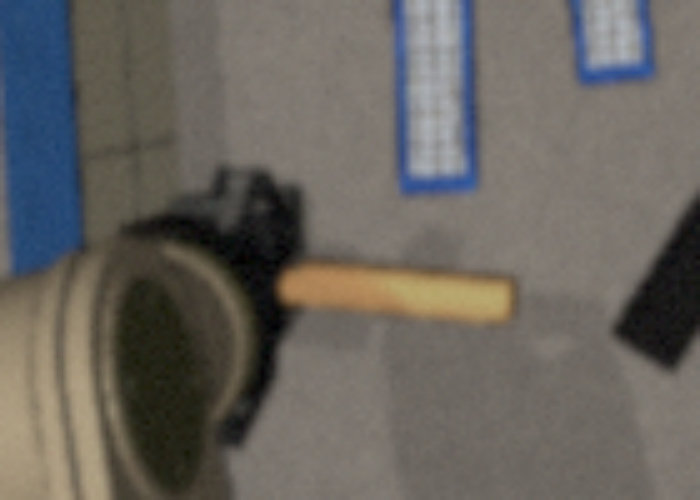

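The mallet is in hand above the pin block, handle still square to the board. Lower it until it touches the pin.

```bash
python3 -m jog '[[[0.04,0,0.3,0,0,0,0],[0,0,0.5,0,0,0,0],[0,0,0.4,0,0,0,0],[0,0,0,0,0,0,0],[0,0,0,0,0,0,0]]]' 110
python3 -m jog '[[[0,0,0.1,0,0,0,0],[0,0,0.1,0,0,0,0],[0,0,0,0,0,0,0]]]' 
python3 -m jog '[[[0,0,0.1,0,0,0,0],[0,0,0.06,0,0,0,0],[0,0,0,0,0,0,0]]]' 
```

```text
time: 10.95
tool_pos: [361.4, 141.8, 59.3]
tcp_rot: [180.0, -0.0, 85.7]
ft_force: [0.3, -0.2, -2.6]
finger_gap: 18.7
time: 11.32
tool_pos: [361.9, 142.2, 49.5]
tcp_rot: [179.9, -0.0, 85.7]
ft_force: [0.8, -0.1, -0.1]
finger_gap: 18.4
time: 11.7
tool_pos: [361.9, 142.1, 41.4]
tcp_rot: [179.9, -0.0, 85.7]
ft_force: [2.0, -1.3, 2.4]
finger_gap: 18.8
```

```bash
python3 -m jog '[[[0,0,0.1,0,0,0,0],[0,0,0.06,0,0,0,0],[0,0,0,0,0,0,0]]]' 
python3 -m jog '[[[0,0,0.1,0,0,0,0],[0,0,0.06,0,0,0,0],[0,0,0,0,0,0,0]]]' 
```

```text
time: 12.08
tool_pos: [363.0, 140.8, 35.3]
tcp_rot: [179.8, 0.1, 85.7]
ft_force: [-4.5, -13.6, 23.8]
finger_gap: 18.6
time: 12.45
tool_pos: [365.3, 139.7, 29.0]
tcp_rot: [179.6, 0.2, 85.7]
ft_force: [-1.8, -24.3, 34.6]
finger_gap: 18.8
```

```bash
python3 -m jog '[[[0,0,-0.5,0,0,0,0],[0,0,-0.9,0,0,0,0],[0,0,-0.9,0,0,0,0],[-0.8,0,0,0,0,0,0],[-0.9,0,0,0,0,0,0],[-0.9,0,0,0,0,0,0],[-0.9,0,0,0,0,0,0],[0,0,0,0,0,0,0]]]' 
python3 - <<'E'
from meas import *
p,d=shot('side'); cv2.imwrite('pics/s7.png',cv2.resize(p[100:280,90:360],None,fx=2.9,fy=2.9)[...,::-1])
p,d=shot('top','top3');c=cloud('top',d)
m=cv2.inRange(hsv(p),(0,150,80),(8,255,255))[260:300,130:170]>0
q=c[260:300,130:170][m];print('pin top',len(q),np.median(q,0).round(1),np.percentile(q[:,2],[10,90]).round(1) if len(q) else '')
E
python3 go.py 585 -391 120 180 0 85.7
```

```text
time: 13.45
tool_pos: [347.3, -34.6, 139.3]
tcp_rot: [-179.9, 0.0, 85.5]
ft_force: [-0.3, 1.2, -2.2]
finger_gap: 18.7
pin top 28 [361.9 192.6  35. ] [31.9 37.9]
turn [-0.0002 -0.0002 -0.0002] deg 0.1 | shift now-axes [-6.792  5.28   0.374] | after turn [-6.798  5.271  0.388]
pos [347.7 -32.3 139.4] [-1.799e+02 -1.000e-01  8.560e+01] q [-14. -33. 127.   0.  86.  -9.] gap 18.6 F [-0.1 -0.1 -2.9] t 13.6
```

View pics/s7.png

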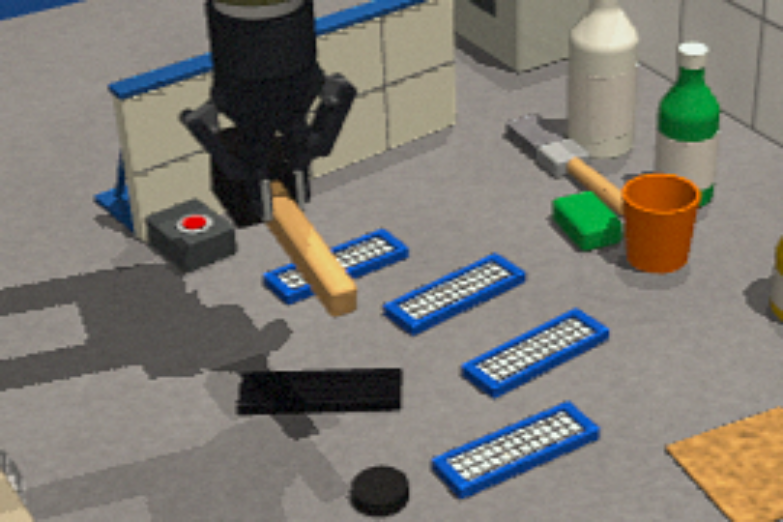

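The pin is down: depth puts it at about 35 mm, and it looks flush with its collar in the crop at (193,222). All screens are still flat. Next, the mallet goes to the mat.

```bash
python3 -m jog '[[[-0.4,0.4,0,0,0,0,0],[-0.8,0.5,0,0,0,0,0],[-0.8,0.5,0,0,0,0,0],[-0.8,0.6,0,0,0,0,0],[-0.8,0.6,0,0,0,0,0],[-0.8,0.7,0,0,0,0,0],[-0.8,0.7,0,0,0,0,0],[-0.8,0.7,0,0,0,0,0],[-0.6,0.4,0,0,0,0,0],[-0.2,0.15,0,0,0,0,0],[0,0,0,0,0,0,0],[0,0,0,0,0,0,0]]]' 
python3 - <<'E'
from meas import *
p,d=shot('side','s8');h=hsv(p);c=cloud('side',d)
m=cv2.inRange(h,(8,70,60),(28,255,255))>0
s=c[m];s=s[(s[:,2]>60)&(s[:,1]<-350)&(s[:,1]>-620)&(s[:,0]>500)&(s[:,0]<660)]
for a in range(-560,-380,20):
    k=abs(s[:,1]-a)<10
    if k.sum()>5:print(a,k.sum(),'x',np.percentile(s[k,0],[3,97]).round(1),'z',np.percentile(s[k,2],[3,97]).round(1))
E
python3 go.py 583 -391 11 180 0 85.7
```

```text
time: 15.05
tool_pos: [585.1, -389.0, 139.3]
tcp_rot: [-179.9, -0.1, 85.8]
ft_force: [-0.5, 0.5, -2.1]
finger_gap: 18.9
-500 136 x [563.6 584.4] z [139.2 162.6]
-480 152 x [564.2 585.3] z [142.7 165.8]
-460 513 x [552.8 583.4] z [149.3 568.9]
-440 645 x [528.2 586.2] z [154.2 576. ]
-420 873 x [506.6 597.6] z [159.  578.4]
-400 367 x [500.7 590.3] z [157.1 578.9]
turn [-0.0001 -0.0001  0.0004] deg 0.1 | shift now-axes [-0.039 -0.034  2.573] | after turn [-0.037 -0.036  2.573]
pos [ 584.9 -389.3  139.7] [-180.    -0.    85.8] q [-38.  25.  71.   0.  84. -34.] gap 18.6 F [ 0.3 -0.1 -1.6] t 15.1
```

The handle droops about 9.5°, having pivoted under the press. I'll level it with a tool tilt and set it down.

```bash
python3 -m jog '[[[-0.04,-0.03,0,0,-0.0132,0,0],[0,0,0,0,-0.0132,0,0],[0,0,0,0,0,0,0]]]' 
python3 go.py 583 -392 30 180 0 85.7
```

```text
time: 15.48
tool_pos: [583.4, -390.3, 140.2]
tcp_rot: [-180.0, 9.5, 85.9]
ft_force: [-0.6, 0.7, -2.3]
finger_gap: 19.0
turn [0.     0.0263 0.0006] deg 9.5 | shift now-axes [ 0.328 -0.005  2.179] | after turn [-0.035 -0.006  2.204]
pos [ 583.4 -390.3  140.2] [-180.     9.5   85.9] q [-33.  21.  77.  -8.  78. -28.] gap 19.0 F [-0.6  0.7 -2.3] t 15.5
```

```bash
python3 -m jog '[[[0.05,0,0.4,0,0,0,0],[0.11,0,0.7,0,0,0,0],[0.11,0,0.7,0,0,0,0],[0.06,0,0.38,0,0,0,0],[0,0,0,0,0,0,0]]]' 
python3 -m jog '[[[0.02,0,0.15,0,0,0,0],[0.02,0,0.1,0,0,0,0],[0,0,0,0,0,0,0]]]' 
python3 -m jog '[[[0.01,0,0.07,0,0,0,0],[0,0,0,0,0,0,0]]]' 
```

```text
time: 16.1
tool_pos: [581.0, -394.0, 26.8]
tcp_rot: [-179.8, 9.3, 85.7]
ft_force: [0.1, -0.3, -2.3]
finger_gap: 18.6
time: 16.48
tool_pos: [583.1, -394.7, 17.5]
tcp_rot: [180.0, 9.5, 85.7]
ft_force: [-0.3, 0.0, -3.0]
finger_gap: 18.6
time: 16.73
tool_pos: [582.8, -394.7, 13.5]
tcp_rot: [-180.0, 9.5, 85.7]
ft_force: [0.3, 0.8, -2.8]
finger_gap: 18.8
```

```bash
python3 -m jog '[[[0.01,0,0.05,0,0,0,0],[0.01,0,0.03,0,0,0,0],[0,0,0,0,0,0,0]]]' 
python3 -m jog '[[[0,0,0,0,0,0,0.2],[0,0,0,0,0,0,0.35],[0,0,0,0,0,0,0.6],[0,0,0,0,0,0,0.6],[0,0,-0.3,0,0,0,0.6],[0,0,-0.7,0,0,0,0.7],[0,0,-0.9,0,0,0,0.7],[0,0,-0.9,0,0.0132,0,0.7],[0,0,0,0,0.0132,0,0.7]]]'
python3 - <<'E'
from meas import *
p,d=shot('side','s9');h=hsv(p);c=cloud('side',d)
m=cv2.inRange(h,(8,70,60),(28,255,255))>0
s=c[m];s=s[(s[:,2]>15)&(s[:,1]<-360)&(s[:,1]>-530)&(s[:,0]>500)&(s[:,0]<660)]
for a in range(-520,-360,20):
    k=abs(s[:,1]-a)<10
    if k.sum()>5:print(a,k.sum(),'x',np.percentile(s[k,0],[3,97]).round(1),'z',np.percentile(s[k,2],[3,97]).round(1))
m=(h[...,2]<50);s=c[m];s=s[(s[:,2]>8)&(s[:,2]<75)&(abs(s[:,0]-585)<60)&(abs(s[:,1]+340)<60)]
print('head',np.percentile(s,[2,50,98],axis=0).round(1))
E
python3 go.py 439 -212 150 180 0 0
```

```text
time: 17.1
tool_pos: [583.2, -395.2, 10.5]
tcp_rot: [180.0, 9.6, 85.7]
ft_force: [-1.1, -2.0, 2.5]
finger_gap: 18.3
time: 18.23
tool_pos: [588.3, -372.3, 156.1]
tcp_rot: [179.4, 0.2, 85.9]
ft_force: [0.6, -1.0, 0.7]
finger_gap: 60.0
-500 136 x [563.1 582.5] z [26.  49.1]
-480 134 x [563.4 583.5] z [27.3 49.6]
-460 120 x [564.8 584.8] z [26.2 49.7]
-440 462 x [550.4 583.8] z [ 31.8 584.6]
-420 599 x [525.8 591.7] z [ 32.8 586.3]
-400 655 x [503.3 591.6] z [ 34.  582.7]
-380 262 x [501.6 586.9] z [ 27.1 542.5]
head [[ 557.4 -365.3   10.4]
 [ 566.3 -345.5   56.6]
 [ 604.4 -312.6   66.9]]
turn [ 0.0007 -0.001   0.2381] deg 85.7 | shift now-axes [ 3.004 -3.177  0.045] | after turn [-2.944 -3.233  0.062]
pos [ 586.2 -373.7  153.1] [ 1.796e+02 -1.000e-01  8.570e+01] q [-37.  23.  72.   0.  84. -33.] gap 59.6 F [-2.7  0.6  0.7] t 18.3
```

The mallet rests level with its head on the mat. Next are the screens: each gets gripped across its width near one end with a 15° tool tilt, then swung upright by 70°.

```bash
python3 go.py 431 92 60 180 15 181.1
python3 -m jog '[[[0.5,0,0,0,0,-0.0265,0.72],[0,0,0,0,0,-0.0265,0.72],[0,0,0,0,0,-0.0265,0.72],[0,0,0,0,0,-0.0265,0.72],[0,0,0,0,0,-0.0265,0.72],[0,0,0,0,0,-0.0265,0.72],[0,0,0,0,0,-0.0265,0.72],[0,0,0,0,0,-0.0265,0.72],[0,0,0,0,0,-0.0265,0.72],[0,0,0,0,0,-0.0265,0.72],[0,0,0,0,-0.0208,0,0.72],[0,0,0,0,-0.0208,0,0.72]]]'
python3 go.py 431 92 60 180 15 181.1
```

```text
turn [-0.0337 -0.0309 -0.2634] deg 96.2 | shift now-axes [ 9.053 -3.802  1.851] | after turn [3.306 9.371 1.041]
pos [ 586.2 -373.7  153.1] [ 1.796e+02 -1.000e-01  8.570e+01] q [-37.  23.  72.   0.  84. -33.] gap 59.6 F [-2.7  0.6  0.7] t 18.3
time: 19.77
tool_pos: [587.0, -346.1, 147.7]
tcp_rot: [-179.9, 15.2, -178.8]
ft_force: [-0.6, -0.0, -0.2]
finger_gap: 61.4
turn [-0.0002  0.0005  0.0003] deg 0.2 | shift now-axes [3.294 8.827 0.911] | after turn [3.305 8.821 0.931]
pos [ 587.  -346.1  147.7] [-179.9   15.2 -178.8] q [ -41.    9.   91.   11.   69. -135.] gap 61.4 F [-0.6 -0.  -0.2] t 19.8
```

```bash
python3 -m jog '[[[0.1,0.9,0,0,0,0,0.72],[0.3,0.9,0,0,0,0,0.72],[0.3,0.9,0,0,0,0,0.72],[0.3,0.9,0,0,0,0,0.72],[0.4,0.9,0,0,0,0,0.72],[0.4,0.9,0.1,0,0,0,0.72],[0.4,0.9,0.1,0,0,0,0.72],[0.4,0.9,0.1,0,0,0,0.72],[0.4,0.9,0.2,0,0,0,0.72],[0.3,0.72,0.4,0,0,0,0.72],[0,0,0,0,0,0,0.72],[0,0,0,0,0,0,0.72]]]'
python3 go.py 431 92 10 180 15 181.1
```

```text
time: 21.28
tool_pos: [430.2, 91.4, 62.0]
tcp_rot: [-180.0, 15.0, -178.8]
ft_force: [0.1, 0.3, 0.2]
finger_gap: 61.5
turn [-0.      0.0001  0.0003] deg 0.1 | shift now-axes [0.254 0.012 1.008] | after turn [0.254 0.011 1.008]
pos [430.2  91.4  62. ] [-180.    15.  -178.8] q [  7. -30. 134.  -2.  60. -84.] gap 61.5 F [0.1 0.3 0.2] t 21.3
```

```bash
python3 -m jog '[[[0.1,0,0.4,0,0,0,0.72],[0.12,0,0.5,0,0,0,0.72],[0.04,0.01,0.1,0,0,0,0.72],[0,0,0,0,0,0,0.72],[0.03,0,0.1,0,0,0,0.72],[0,0,0,0,0,0,0.65],[0,0,0,0,0,0,0.6]]]' 40
python3 go.py 431 92 4 180 15 181.1
```

```text
time: 22.15
tool_pos: [430.5, 92.0, 5.1]
tcp_rot: [180.0, 15.0, -178.9]
ft_force: [0.5, 0.6, -0.2]
finger_gap: 51.7
turn [0.     0.     0.0001] deg 0.0 | shift now-axes [-0.004 -0.     0.023] | after turn [-0.004 -0.     0.023]
pos [430.5  92.    5.1] [ 180.    15.  -178.9] q [  7. -24. 137.  -2.  52. -84.] gap 51.7 F [ 0.5  0.6 -0.2] t 22.1
```

```bash
python3 -m jog '[[[0.01,0,0.06,0,0,0,0.58],[0,0,0,0,0,0,0.58]]]'
python3 -m jog '[[[0,0,0,0,0,0,0.4],[0,0,0,0,0,0,0.4],[0,0,0,0,0,0,0.4],[0,0,0,0,0,0,0.4]]]'
python3 go.py 431 92 4 180 15 181.1
```

```text
time: 22.4
tool_pos: [430.3, 92.0, 1.3]
tcp_rot: [-180.0, 14.9, -178.9]
ft_force: [-0.7, -0.3, 0.2]
finger_gap: 49.3
time: 22.9
tool_pos: [430.5, 92.0, 1.6]
tcp_rot: [180.0, 15.0, -178.9]
ft_force: [-0.8, -0.1, 0.4]
finger_gap: 33.8
turn [ 0.     -0.0001  0.0001] deg 0.0 | shift now-axes [-0.022  0.    -0.043] | after turn [-0.022  0.    -0.043]
pos [430.5  92.    1.6] [ 180.    15.  -178.9] q [  7. -23. 137.  -2.  51. -84.] gap 33.8 F [-0.8 -0.1  0.4] t 22.9
```

Gap 33.8 mm with no force: the fingers closed above the frame, because open fingers sit further back. Reopen and go lower, watching the force.

```bash
python3 -m jog '[[[0,0,0,0,0,0,0.6],[0,0,0,0,0,0,0.6],[0,0,0,0,0,0,0.6],[0.02,0,0.1,0,0,0,0.6],[0,0,0,0,0,0,0.6]]]' 
python3 -m jog '[[[0.01,0,0.05,0,0,0,0.6],[0,0,0,0,0,0,0.6]]]' 
python3 - <<'E'
from look import *
p,d=shot('side'); cv2.imwrite('pics/s10.png',cv2.resize(p[130:230,120:270],None,fx=5,fy=5,interpolation=cv2.INTER_CUBIC)[...,::-1])
E
```

```text
time: 23.52
tool_pos: [430.3, 91.9, -4.2]
tcp_rot: [-180.0, 14.9, -178.9]
ft_force: [-0.4, -0.5, 0.1]
finger_gap: 51.1
time: 23.78
tool_pos: [430.8, 91.9, -6.3]
tcp_rot: [-180.0, 14.9, -178.9]
ft_force: [-0.4, -0.4, 0.0]
finger_gap: 51.1
```

View pics/s10.png

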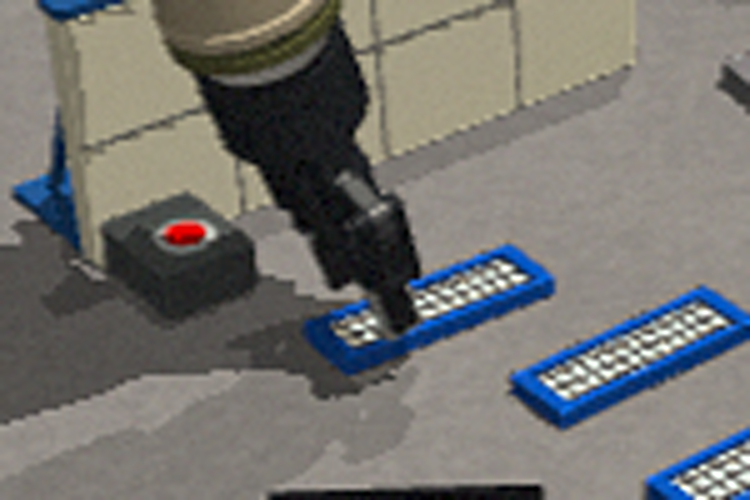

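The near fingertip, at crop (405,330), is still at the height of the frame's top edge. Continue down in small steps until it nears the table.

```bash
python3 -m jog '[[[0.02,0,0.08,0,0,0,0.6],[0,0,0,0,0,0,0.6]]]' 
python3 -m jog '[[[0.01,0,0.04,0,0,0,0.6],[0,0,0,0,0,0,0.6]]]' 
python3 -m jog '[[[0.01,0,0.04,0,0,0,0.6],[0,0,0,0,0,0,0.6]]]'
```

```text
time: 24.08
tool_pos: [430.7, 91.9, -10.6]
tcp_rot: [-180.0, 14.9, -178.9]
ft_force: [0.2, 0.7, -0.2]
finger_gap: 51.5
time: 24.32
tool_pos: [430.9, 91.9, -12.4]
tcp_rot: [-180.0, 15.0, -178.9]
ft_force: [-0.3, 0.4, -0.5]
finger_gap: 51.4
time: 24.58
tool_pos: [431.0, 92.0, -14.5]
tcp_rot: [-180.0, 15.0, -178.9]
ft_force: [-0.9, -1.4, 0.6]
finger_gap: 51.2
```

```bash
python3 -m jog '[[[0,0,0,0,0,0,0.45],[0,0,0,0,0,0,0.4],[0,0,0,0,0,0,0.4],[0,0,0,0,0,0,0.4]]]' 60
python3 go.py 431 92 4 180 15 181.1
```

```text
time: 25.08
tool_pos: [432.8, 91.6, -12.6]
tcp_rot: [-180.0, 15.1, -178.8]
ft_force: [-2.6, -4.5, 11.1]
finger_gap: 33.9
turn [-0.0001  0.0004  0.0001] deg 0.1 | shift now-axes [-0.053  0.008 -0.331] | after turn [-0.052  0.008 -0.331]
pos [432.8  91.6 -12.6] [-180.    15.1 -178.8] q [  7. -21. 137.  -2.  49. -83.] gap 33.9 F [-2.6 -4.5 11.1] t 25.1
```

```bash
python3 -m jog '[[[0,0,-0.1,0,0,0,0.62],[0,0,0,0,0,0,0.62],[0,0,0,0,0,0,0.62],[0.02,0,0.17,0,0,0,0.62],[0,0,0,0,0,0,0.62]]]' 60
python3 -m jog '[[[0.01,0,0.04,0,0,0,0.62],[0,0,0,0,0,0,0.62]]]'
python3 -m jog '[[[0.01,0,0.03,0,0,0,0.62],[0,0,0,0,0,0,0.62]]]'
```

```text
time: 25.7
tool_pos: [430.1, 91.9, -19.2]
tcp_rot: [-180.0, 14.9, -178.9]
ft_force: [-0.5, 0.0, -0.9]
finger_gap: 52.8
time: 25.95
tool_pos: [430.8, 91.9, -20.3]
tcp_rot: [-180.0, 14.9, -178.9]
ft_force: [-0.7, -0.5, -0.4]
finger_gap: 53.1
time: 26.2
tool_pos: [430.9, 92.0, -21.6]
tcp_rot: [-180.0, 15.0, -178.9]
ft_force: [0.3, -0.3, -0.1]
finger_gap: 53.0
```

```bash
python3 -m jog '[[[0,0,0,0,0,0,0.48],[0,0,0,0,0,0,0.4],[0,0,0,0,0,0,0.4],[0,0,0,0,0,0,0.4]]]' 60
python3 - <<'E'
from look import *
p,d=shot('side'); cv2.imwrite('pics/s11.png',cv2.resize(p[130:230,120:270],None,fx=5,fy=5,interpolation=cv2.INTER_CUBIC)[...,::-1])
E
```

```text
time: 26.7
tool_pos: [431.4, 92.1, -20.9]
tcp_rot: [180.0, 15.0, -178.9]
ft_force: [-3.1, 0.8, 6.2]
finger_gap: 41.8
```

View pics/s11.png

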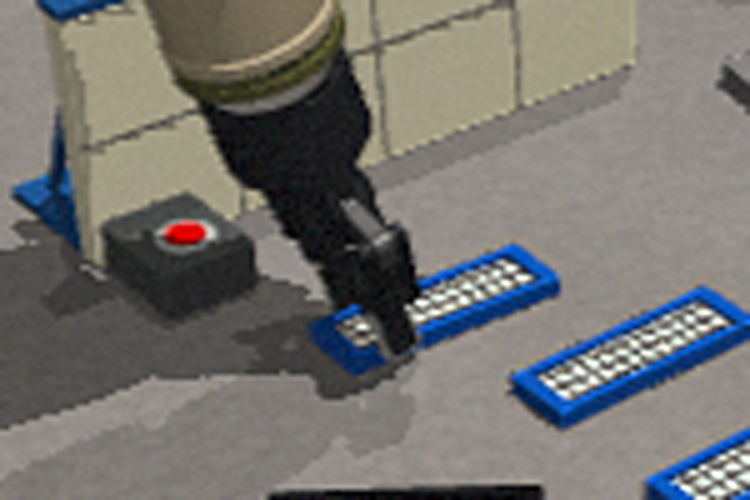

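It is gripped at 41.8 mm. Save the hand-to-screen relation and work out the slot poses.

```bash
cat > slot.py <<'E'
import sys,json,numpy as np
from bench import telemetry
from scipy.spatial.transform import Rotation as R
# save: slot.py save cx cy theta ; pose: slot.py pose yb lean gap(mm off face) lift(mm)
B=np.radians(5.3);t=np.array([np.cos(B),np.sin(B),0]);o=np.array([np.sin(B),-np.cos(B),0])
def S(s,n): return R.from_matrix(np.c_[s,np.cross(n,s),n])
if sys.argv[1]=='save':
    cx,cy,th=map(float,sys.argv[2:5]);q=telemetry.sense();th=np.radians(th)
    s=-np.array([np.cos(th),np.sin(th),0]);Rt=R.from_euler('xyz',q['tcp_rot'],degrees=True)
    rel=Rt.inv()*S(s,np.array([0,0,1.]));p=Rt.inv().apply(np.array([cx,cy,6])-q['tool_pos'])
    json.dump([rel.as_matrix().tolist(),p.tolist()],open('rel.json','w'));print(p.round(1))
else:
    yb,lean,gap,lift=map(float,sys.argv[2:6]);M,p=json.load(open('rel.json'));L=np.radians(lean)
    x=512.5-.9957*(yb-15);F=np.array([x,.0922*x+207.5,0])
    s=-o*np.cos(L)+np.array([0,0,np.sin(L)]);n=o*np.sin(L)+np.array([0,0,np.cos(L)])
    c=F+o*(gap+130*np.cos(L))+[0,0,lift]+65*s+6*n
    Rt=S(s,n)*R.from_matrix(M).inv();T=c-Rt.apply(p);e=Rt.as_euler('xyz',degrees=True)
    print('centre',c.round(1),'TCP',*T.round(1),*e.round(1))
    sys.argv=['go.py',*map(str,T),*map(str,e)];exec(open('go.py').read())
E
python3 slot.py save 453.2 92.6 1.1
python3 -m jog '[[[-0.03,0,-0.1,0,0,0,0.4],[-0.1,0,-0.4,0,0,0,0.4],[-0.2,0,-0.8,0,0,0,0.4],[-0.2,0,-0.8,0,0,0,0.4],[-0.2,0,-0.8,0,0,0,0.4],[0,0,0,0,0,0,0.4]]]' 90
python3 slot.py pose -130 70 15 40;python3 slot.py pose -54 70 15 40
```

```text
[-28.    0.1 -20.4]
time: 27.5
tool_pos: [431.5, 92.2, 132.7]
tcp_rot: [180.0, 15.4, -178.9]
ft_force: [0.4, -0.3, -1.0]
finger_gap: 40.7
centre [660.8 225.4 103.1] TCP 657.7 258.0 114.4 179.9 -55.0 95.4
turn [-0.0851  0.1557  0.2365] deg 106.4 | shift now-axes [-4.327  3.224  1.574] | after turn [1.352 4.812 2.572]
pos [431.5  92.2 132.7] [ 180.    15.4 -178.9] q [  7. -35. 130.  -2.  69. -84.] gap 40.7 F [ 0.4 -0.3 -1. ] t 27.5
centre [585.2 218.4 103.1] TCP 582.1 251.0 114.4 179.9 -55.0 95.4
turn [-0.0851  0.1557  0.2365] deg 106.4 | shift now-axes [-2.866  3.115  1.171] | after turn [1.353 3.292 2.572]
pos [431.5  92.2 132.7] [ 180.    15.4 -178.9] q [  7. -35. 130.  -2.  69. -84.] gap 40.7 F [ 0.4 -0.3 -1. ] t 27.5
```

```bash
python3 -m jog '[[[-0.5,0,-0.3,0,0,0,0.4],[-0.8,0,-0.3,0,0,0,0.4],[-0.85,0,-0.3,0,0,0,0.4],[-0.85,0,-0.3,0,0,0,0.4],[-0.85,0,-0.2,0,0,0,0.4],[0,0,0,0,0,0,0.4]]]'
python3 -m jog '[[[0,0,0,-0.0077,0.01415,0.0215,0.4],[0,0,0,-0.0077,0.01415,0.0215,0.4],[0,0,0,-0.0077,0.01415,0.0215,0.4],[0,0,0,-0.0077,0.01415,0.0215,0.4],[0,0,0,-0.0077,0.01415,0.0215,0.4],[0,0,0,-0.0077,0.01415,0.0215,0.4],[0,0,0,-0.0077,0.01415,0.0215,0.4],[0,0,0,-0.0077,0.01415,0.0215,0.4],[0,0,0,-0.0077,0.01415,0.0215,0.4],[0,0,0,-0.0077,0.01415,0.0215,0.4],[0,0,0,-0.0077,0.01415,0.0215,0.4],[0,0,0,0,0,0,0.4]]]'
python3 slot.py pose -130 70 15 40
```

```text
time: 28.25
tool_pos: [598.6, 95.1, 245.1]
tcp_rot: [-180.0, 15.0, -178.9]
ft_force: [-0.3, 0.1, -1.0]
finger_gap: 40.8
time: 29.75
tool_pos: [594.7, 94.8, 242.3]
tcp_rot: [-178.6, -55.0, 94.1]
ft_force: [-0.0, 0.7, -0.8]
finger_gap: 40.6
centre [660.8 225.4 103.1] TCP 657.7 258.0 114.4 179.9 -55.0 95.4
turn [-0.0012 -0.0001 -0.002 ] deg 0.8 | shift now-axes [-0.28   1.59   4.022] | after turn [-0.298  1.556  4.034]
pos [594.7  94.8 242.3] [-178.6  -55.    94.1] q [-24.  23.  81.  47. 105. -28.] gap 40.6 F [-0.   0.7 -0.8] t 29.8
```

```bash
python3 -m jog '[[[0,0.5,0,-0.0012,0,-0.002,0.4],[0,0.7,0.2,0,0,0,0.4],[-0.05,0.36,0.6,0,0,0,0.4],[-0.05,0,0.8,0,0,0,0.4],[-0.1,0,0.8,0,0,0,0.4],[-0.1,0,0.8,0,0,0,0.4],[0,0,0.6,0,0,0,0.4],[0,0,0.2,0,0,0,0.4],[0,0,0,0,0,0,0.4],[0,0,0,0,0,0,0.4]]]'
python3 slot.py pose -130 70 3 8
python3 - <<'E'
from look import *
p,d=shot('side'); cv2.imwrite('pics/s12.png',cv2.resize(p[60:220,130:330],None,fx=4,fy=4,interpolation=cv2.INTER_CUBIC)[:600,...,::-1])
E
```

```text
time: 31.0
tool_pos: [661.5, 256.1, 119.5]
tcp_rot: [179.1, -54.8, 96.2]
ft_force: [-0.2, -0.8, -0.3]
finger_gap: 40.9
centre [659.7 237.3  71.1] TCP 656.6 269.9 82.4 179.9 -55.0 95.4
turn [0.0005 0.0005 0.0013] deg 0.5 | shift now-axes [-0.441 -0.077  0.659] | after turn [-0.443 -0.071  0.658]
pos [661.5 256.1 119.5] [179.1 -54.8  96.2] q [ -9.  34.  79.  52.  87. -28.] gap 40.9 F [-0.2 -0.8 -0.3] t 31.0
```

View pics/s12.png

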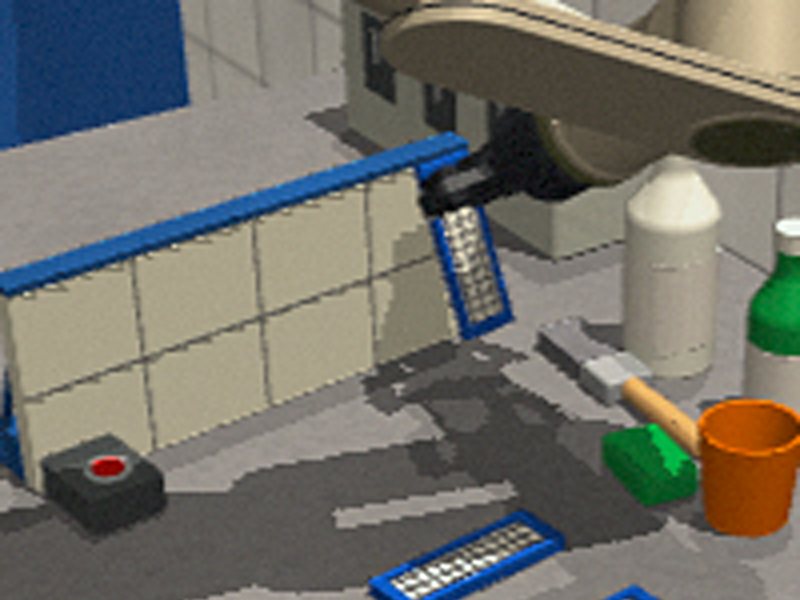

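The first screen hangs upright at the far end of the board (crop about (470,260)), square to it, with everything else untouched. Lower it.

```bash
python3 -m jog '[[[-0.15,-0.07,0.15,0.0005,0.0005,0.0013,0.4],[-0.2,0,0.25,0,0,0,0.4],[-0.09,0,0.25,0,0,0,0.4],[0,0,0,0,0,0,0.4],[0,0,0,0,0,0,0.4]]]'
python3 slot.py pose -130 70 1 -2
```

```text
time: 31.68
tool_pos: [655.5, 270.8, 81.0]
tcp_rot: [-179.7, -55.0, 95.1]
ft_force: [-0.2, 0.7, -1.5]
finger_gap: 41.1
centre [659.5 239.3  61.1] TCP 656.4 271.9 72.4 179.9 -55.0 95.4
turn [-0.0003 -0.0002 -0.0004] deg 0.2 | shift now-axes [-0.128  0.022  0.114] | after turn [-0.128  0.022  0.115]
pos [655.5 270.8  81. ] [-179.7  -55.    95.1] q [ -8.  37.  80.  53.  85. -30.] gap 41.1 F [-0.2  0.7 -1.5] t 31.7
```

```bash
python3 -m jog '[[[-0.05,0.02,0.05,0,0,0,0.4],[-0.05,0,0.04,0,0,0,0.4],[0,0,0,0,0,0,0.4]]]'
python3 -m jog '[[[-0.03,0,0.02,0,0,0,0.4],[0,0,0,0,0,0,0.4]]]'
python3 -m jog '[[[-0.03,0,0.02,0,0,0,0.4],[0,0,0,0,0,0,0.4]]]'
```

```text
time: 32.05
tool_pos: [656.5, 273.5, 79.4]
tcp_rot: [-180.0, -55.4, 95.4]
ft_force: [-9.0, 3.0, 20.6]
finger_gap: 40.8
time: 32.3
tool_pos: [656.6, 273.9, 79.2]
tcp_rot: [180.0, -55.5, 95.6]
ft_force: [-12.1, 3.5, 26.4]
finger_gap: 40.5
time: 32.55
tool_pos: [656.7, 274.0, 79.0]
tcp_rot: [179.9, -55.6, 95.7]
ft_force: [-13.5, 1.2, 33.4]
finger_gap: 40.9
```

```bash
cat > lean.py <<'E'
from meas import *
# blue frame points of screens near the board -> lean, yaw, distances in board axes
p,d=shot('side');h=hsv(p);c=cloud('side',d)
m=cv2.inRange(h,(100,100,50),(130,255,255));m=cv2.erode(m,np.ones((2,2),np.uint8))>0
B=np.radians(5.3);t=np.array([np.cos(B),np.sin(B)]);o=np.array([np.sin(B),-np.cos(B)]);F=np.array([512.5-.9957*-15,0]);F[1]=.0922*F[0]+207.5
s=c[m];w=s[:,:2]-F;yb=-(w@t);off=w@o-0;z=s[:,2]
k=(off>2)&(off<110)&(z>14)&(z<150)&(yb>-175)&(yb<150)
yb,off,z=yb[k],off[k],z[k]
import sys
for sl in map(float,sys.argv[1:]):
    q=abs(yb-sl)<34
    if q.sum()<20: print(sl,'few',q.sum());continue
    A=np.c_[z[q],yb[q],np.ones(q.sum())];cf=np.linalg.lstsq(A,off[q],rcond=None)[0]
    for _ in range(3):
        r=abs(A@cf-off[q])<5;cf=np.linalg.lstsq(A[r],off[q][r],rcond=None)[0]
    print(sl,'n',r.sum(),'lean',np.degrees(np.arctan2(1,-cf[0])).round(1),'skew',np.degrees(np.arctan(cf[1])).round(1),'yb',np.percentile(yb[q][r],[2,98]).round(1),'z',np.percentile(z[q][r],[1,99]).round(1),'off at z=0,120',(A[r,1].mean()*cf[1]+cf[2]).round(1),(A[r,1].mean()*cf[1]+cf[2]+120*cf[0]).round(1))
E
python3 -m jog '[[[0.06,0,-0.04,0,0,0,0.4],[0,0,0,0,0,0,0.4]]]'
python3 lean.py -130
```

```text
time: 32.8
tool_pos: [656.5, 273.3, 79.4]
tcp_rot: [-180.0, -55.4, 95.4]
ft_force: [-8.0, 2.5, 19.6]
finger_gap: 40.7
-130.0 n 61 lean 69.5 skew 1.6 yb [-150.1 -104.6] z [ 16.1 122. ] off at z=0,120 59.2 14.4
```

Lean 69.5°, standing on the table with its top about 1 mm from the tiles. Ease off and release.

```bash
python3 -m jog '[[[0.04,0,-0.01,0,0,0,0.4],[0,0,0.02,0,0,0,0.4],[0,0,0,0,0,0,0.47],[0,0,0,0,0,0,0.5],[0,0,0,0,0,0,0.56],[0,0,0,0,0,0,0.6],[0,0,0,0,0,0,0.62],[0,0,-0.3,0,0,0,0.62],[0,0,-0.6,0,0,0,0.62],[0,0,-0.8,0,0,0,0.62],[0,0,-0.8,0,0,0,0.62]]]'
python3 lean.py -130
python3 -m jog '[[[0.3,0,-0.8,0,0,0,0.62],[0.3,0,-0.8,0,0,0,0.62],[0,0,0,0,0,0,0.62]]]'
python3 - <<'E'
from meas import *
p,d=shot('top','top4')
print('screens');[print(*r) for r in rects(p,12,(100,80,50),(130,255,255),roi=(150,180,320,300))]
E
python3 go.py 491 -9 90 180 15 186.2
```

```text
time: 34.22
tool_pos: [666.2, 169.3, 149.0]
tcp_rot: [-179.8, -55.0, 95.1]
ft_force: [1.7, -0.9, 1.0]
finger_gap: 53.1
-130.0 n 91 lean 69.9 skew 3.0 yb [-150.9 -104. ] z [ 14.9 123.4] off at z=0,120 57.1 13.1
time: 34.65
tool_pos: [673.0, 119.8, 222.6]
tcp_rot: [179.5, -54.9, 95.6]
ft_force: [0.3, 0.6, -0.4]
finger_gap: 52.8
screens
turn [ 0.0911 -0.1496 -0.2499] deg 109.8 | shift now-axes [-3.425 -3.844 -0.36 ] | after turn [ 4.421 -2.193  1.512]
pos [672.  121.  220.3] [179.8 -55.   95.3] q [-20.  33.  70.  49. 102. -25.] gap 52.4 F [-0.7  0.3  0.2] t 34.7
```

The first screen stands at 69.9°. On to the second, at (517,-6).

```bash
python3 -m jog '[[[0,0,0,0.0083,-0.0136,-0.0227,0.62],[0,0,0,0.0083,-0.0136,-0.0227,0.62],[0,0,0,0.0083,-0.0136,-0.0227,0.62],[0,0,0,0.0083,-0.0136,-0.0227,0.62],[0,0,0,0.0083,-0.0136,-0.0227,0.62],[0,0,0,0.0083,-0.0136,-0.0227,0.62],[0,0,0,0.0083,-0.0136,-0.0227,0.62],[0,0,0,0.0083,-0.0136,-0.0227,0.62],[0,0,0,0.0083,-0.0136,-0.0227,0.62],[0,0,0,0.0083,-0.0136,-0.0227,0.62],[0,0,0,0.0083,-0.0136,-0.0227,0.62],[0,0,0,0,0,0,0.62]]]'
python3 go.py 495 -9 50 180 15 186.2
```

```text
time: 36.2
tool_pos: [668.2, 124.3, 216.0]
tcp_rot: [179.9, 14.5, -173.6]
ft_force: [-0.0, -0.6, -0.4]
finger_gap: 53.0
turn [ 0.0003 -0.0013  0.0005] deg 0.5 | shift now-axes [ 4.453 -2.266  2.274] | after turn [ 4.464 -2.276  2.242]
pos [668.2 124.3 216. ] [ 179.9   14.5 -173.6] q [  6.   5.  88.   0.  72. -90.] gap 53.0 F [-0.  -0.6 -0.4] t 36.2
```

```bash
python3 -m jog '[[[0.5,-0.3,0,0,-0.0013,0.0005,0.62],[0.8,-0.5,0,0,0,0,0.62],[0.8,-0.5,0.3,0,0,0,0.62],[0.8,-0.5,0.4,0,0,0,0.62],[0.8,-0.48,0.5,0,0,0,0.62],[0.76,0,0.8,0,0,0,0.62],[0,0,0.24,0,0,0,0.62],[0,0,0,0,0,0,0.62],[0,0,0,0,0,0,0.62]]]'
python3 - <<'E'
from meas import *
p,d=shot('top','top5')
[print(*r) for r in rects(p,12,(100,80,50),(130,255,255),roi=(150,180,320,300))]
E
python3 go.py 495 -9 -21 180 15 186.2
```

```text
time: 37.33
tool_pos: [500.5, -10.2, 54.1]
tcp_rot: [179.9, 15.4, -173.9]
ft_force: [-0.6, 0.6, -0.1]
finger_gap: 52.9
[292. 251.] [ 438.8 -212.6] [ 43.6 127.5] 0.1
[260. 221.] [ 525.4 -118.7] [ 44.4 129.6] 6.1
turn [ 0.0001  0.0011 -0.0003] deg 0.4 | shift now-axes [0.5   0.032 1.421] | after turn [0.491 0.034 1.425]
pos [500.4 -10.1  54.1] [ 179.9   15.4 -173.9] q [ -11.  -17.  126.    5.   56. -109.] gap 53.2 F [-0.6 -0.5  0.9] t 37.4
```

```bash
python3 -m jog '[[[0.15,0.03,0.3,0,0.001,0,0.65],[0.15,0,0.5,0,0,0,0.65],[0.14,0,0.45,0,0,0,0.65],[0.04,0,0.1,0,0,0,0.65],[0,0,0,0,0,0,0.62],[0.01,0,0.08,0,0,0,0.62],[0,0,0,0,0,0,0.62]]]'
python3 go.py 495 -9 -21 180 15 186.2
```

```text
time: 38.25
tool_pos: [493.2, -9.1, -23.2]
tcp_rot: [179.9, 14.9, -173.9]
ft_force: [1.6, -0.4, 0.7]
finger_gap: 53.2
turn [ 0.0002 -0.0003 -0.0003] deg 0.2 | shift now-axes [-0.047 -0.003 -0.033] | after turn [-0.047 -0.003 -0.033]
pos [493.2  -9.1 -23.2] [ 179.9   14.9 -173.9] q [ -10.   -9.  129.    6.   46. -110.] gap 53.2 F [ 1.6 -0.4  0.7] t 38.2
```

```bash
python3 -m jog '[[[0,0,0,0,0,0,0.48],[0,0,0,0,0,0,0.4],[0,0,0,0,0,0,0.4],[0,0,0,0,0,0,0.4]]]' 60
python3 slot.py save 517.3 -6.4 6.2
python3 -m jog '[[[-0.03,0,-0.1,0,0,0,0.4],[-0.1,0,-0.4,0,0,0,0.4],[-0.2,0,-0.8,0,0,0,0.4],[-0.2,0,-0.8,0,0,0,0.4],[-0.2,0,-0.8,0,0,0,0.4],[-0.3,0,-0.8,0,0,0,0.4],[-0.3,0,-0.8,0,0,0,0.4],[-0.3,0,-0.8,0,0,0,0.4],[0,0,0,0,0,0,0.4]]]' 90
python3 slot.py pose -54 70 15 40
```

```text
time: 38.75
tool_pos: [493.4, -9.1, -22.7]
tcp_rot: [179.9, 14.9, -173.9]
ft_force: [-2.4, -0.0, 5.9]
finger_gap: 41.8
[-30.7   0.1 -21.6]
time: 39.88
tool_pos: [505.7, -8.7, 258.3]
tcp_rot: [-180.0, 15.2, -173.9]
ft_force: [-0.3, -0.0, -1.6]
finger_gap: 41.2
centre [585.2 218.4 103.1] TCP 581.8 253.5 115.9 -179.9 -55.1 95.1
turn [-0.0905  0.1509  0.25  ] deg 110.1 | shift now-axes [-1.25   5.052  3.292] | after turn [0.576 1.994 5.797]
pos [505.7  -8.7 258.3] [-180.    15.2 -173.9] q [ -10.  -25.  110.    4.   80. -106.] gap 41.2 F [-0.3 -0.  -1.6] t 39.9
```

```bash
python3 -m jog '[[[0,0,0,-0.0082,0.0137,0.0227,0.4],[0,0,0,-0.0082,0.0137,0.0227,0.4],[0,0,0,-0.0082,0.0137,0.0227,0.4],[0,0,0,-0.0082,0.0137,0.0227,0.4],[0,0,0,-0.0082,0.0137,0.0227,0.4],[0,0,0,-0.0082,0.0137,0.0227,0.4],[0,0,0,-0.0082,0.0137,0.0227,0.4],[0,0,0,-0.0082,0.0137,0.0227,0.4],[0,0,0,-0.0082,0.0137,0.0227,0.4],[0,0,0,-0.0082,0.0137,0.0227,0.4],[0,0,0,-0.0082,0.0137,0.0227,0.4],[0,0,0,0,0,0,0.4]]]'
python3 slot.py pose -54 70 15 40
```

```text
time: 41.38
tool_pos: [502.2, -8.6, 250.8]
tcp_rot: [-178.8, -55.3, 94.2]
ft_force: [-0.0, -0.8, -2.3]
finger_gap: 41.0
centre [585.2 218.4 103.1] TCP 581.8 253.5 115.9 -179.9 -55.1 95.1
turn [-0.001  -0.0005 -0.0014] deg 0.7 | shift now-axes [0.696 2.094 5.694] | after turn [0.696 2.064 5.705]
pos [502.2  -8.6 250.8] [-178.8  -55.3   94.2] q [-36.  16.  88.  42. 113. -38.] gap 41.0 F [-0.  -0.8 -2.3] t 41.4
```

```bash
python3 -m jog '[[[0.2,0.5,0.2,-0.001,-0.0005,-0.0014,0.4],[0.3,0.8,0.4,0,0,0,0.4],[0.2,0.77,0.7,0,0,0,0.4],[0,0,0.8,0,0,0,0.4],[0,0,0.8,0,0,0,0.4],[0,0,0.8,0,0,0,0.4],[0,0,0.8,0,0,0,0.4],[0,0,0.7,0,0,0,0.4],[0,0,0.4,0,0,0,0.4],[0,0,0.1,0,0,0,0.4],[0,0,0,0,0,0,0.4],[0,0,0,0,0,0,0.4]]]'
python3 slot.py pose -54 70 3 12; python3 lean.py -54 -130
```

```text
time: 42.88
tool_pos: [584.6, 252.5, 119.1]
tcp_rot: [179.5, -54.9, 95.7]
ft_force: [-0.0, 0.6, -1.2]
finger_gap: 41.2
centre [584.1 230.3  75.1] TCP 580.7 265.4 87.9 -179.9 -55.1 95.1
turn [0.0004 0.0006 0.0009] deg 0.4 | shift now-axes [-0.357 -0.055  0.573] | after turn [-0.36  -0.052  0.572]
pos [584.6 252.5 119.1] [179.5 -54.9  95.7] q [-11.  24.  93.  52.  86. -32.] gap 41.2 F [-0.   0.6 -1.2] t 42.9
-54.0 n 76 lean 70.0 skew -0.8 yb [-77.3 -33.1] z [ 41.8 123.9] off at z=0,120 87.6 43.9
-130.0 n 59 lean 70.3 skew 0.1 yb [-151.8 -104.4] z [ 16.3 108.6] off at z=0,120 57.0 14.1
```

```bash
python3 -m jog '[[[-0.16,-0.05,0.2,0.0004,0.0006,0.0009,0.4],[-0.2,0,0.37,0,0,0,0.4],[0,0,0,0,0,0,0.4],[0,0,0,0,0,0,0.4]]]'
python3 -m jog '[[[-0.03,0,0.03,0,0,0,0.4],[-0.03,0,0.02,0,0,0,0.4],[0,0,0,0,0,0,0.4]]]'
python3 slot.py pose -54 70 1 4;python3 lean.py -54
```

```text
time: 43.42
tool_pos: [579.4, 266.6, 86.7]
tcp_rot: [-179.6, -55.2, 94.9]
ft_force: [0.7, 0.5, -2.3]
finger_gap: 40.9
time: 43.8
tool_pos: [579.9, 266.5, 83.2]
tcp_rot: [-179.7, -55.1, 95.0]
ft_force: [0.7, 1.0, -1.9]
finger_gap: 40.7
centre [583.9 232.3  67.1] TCP 580.6 267.4 79.9 -179.9 -55.1 95.1
turn [-0.0003 -0.0001 -0.0002] deg 0.1 | shift now-axes [-0.045  0.015  0.051] | after turn [-0.045  0.015  0.051]
pos [579.9 266.5  83.2] [-179.7  -55.1   95. ] q [-10.  27.  94.  53.  83. -34.] gap 40.7 F [ 0.7  1.  -1.9] t 43.8
-54.0 n 59 lean 70.8 skew 0.6 yb [-74.3 -28. ] z [ 14.9 126. ] off at z=0,120 59.3 17.4
```

```bash
python3 -m jog '[[[-0.045,0.01,0.05,0,0,0,0.4],[0,0,0,0,0,0,0.4]]]'
python3 -m jog '[[[-0.03,0,0.02,0,0,0,0.4],[0,0,0,0,0,0,0.4]]]'
python3 -m jog '[[[-0.01,0,0.03,0,0,0,0.4],[0,0,0,0,0,0,0.4]]]'
python3 lean.py -54;python3 slot.py pose -54 70 1 2
```

```text
time: 44.1
tool_pos: [580.6, 267.8, 80.7]
tcp_rot: [-179.8, -55.2, 95.1]
ft_force: [-0.6, 0.5, 3.8]
finger_gap: 41.2
time: 44.35
tool_pos: [580.7, 268.3, 80.4]
tcp_rot: [-179.9, -55.3, 95.2]
ft_force: [-1.9, 2.7, 11.8]
finger_gap: 41.6
time: 44.6
tool_pos: [580.7, 269.3, 80.1]
tcp_rot: [-179.9, -55.3, 95.2]
ft_force: [-5.2, 0.5, 17.0]
finger_gap: 40.9
-54.0 n 53 lean 70.2 skew 6.7 yb [-76.3 -30.1] z [ 15.2 123.2] off at z=0,120 57.3 14.1
centre [583.9 232.3  65.1] TCP 580.6 267.4 77.9 -179.9 -55.1 95.1
turn [-0.0003 -0.0007  0.0002] deg 0.3 | shift now-axes [-0.056 -0.007 -0.006] | after turn [-0.056 -0.007 -0.006]
pos [580.7 269.3  80.1] [-179.9  -55.3   95.2] q [-10.  28.  94.  53.  83. -34.] gap 40.8 F [-3.4  0.6 16.3] t 44.6
```

```bash
python3 -m jog '[[[0.03,0,-0.01,0,0,0,0.4],[0,0,0.01,0,0,0,0.4],[0,0,0,0,0,0,0.47],[0,0,0,0,0,0,0.5],[0,0,0,0,0,0,0.56],[0,0,0,0,0,0,0.6],[0,0,0,0,0,0,0.62],[0,0,-0.3,0,0,0,0.62],[0,0,-0.6,0,0,0,0.62],[0,0,-0.8,0,0,0,0.62],[0,0,-0.8,0,0,0,0.62],[0.3,0,-0.8,0,0,0,0.62]]]'
python3 lean.py -54 -130
python3 go.py 503 -121 50 180 15 185.6
```

```text
time: 46.15
tool_pos: [591.6, 140.8, 185.2]
tcp_rot: [-179.5, -55.1, 94.8]
ft_force: [0.4, -0.1, 0.9]
finger_gap: 52.9
-54.0 n 96 lean 69.9 skew 0.7 yb [-75.6 -30.3] z [ 15.4 123.2] off at z=0,120 57.3 13.4
-130.0 n 73 lean 69.8 skew -4.6 yb [-148.2 -104.9] z [ 16.1 121.8] off at z=0,120 57.8 13.6
turn [ 0.0908 -0.15   -0.2485] deg 109.5 | shift now-axes [-5.171 -2.292 -2.477] | after turn [ 2.979 -4.975  2.122]
pos [594.6 137.9 191. ] [179.7 -55.   95.3] q [-21.  23.  86.  48.  98. -31.] gap 53.0 F [ 2.2 -2.1  5. ] t 46.2
```

```bash
python3 -m jog '[[[0,0,-0.6,0.0083,-0.0136,-0.0226,0.62],[0,0,0,0.0083,-0.0136,-0.0226,0.62],[0,0,0,0.0083,-0.0136,-0.0226,0.62],[0,0,0,0.0083,-0.0136,-0.0226,0.62],[0,0,0,0.0083,-0.0136,-0.0226,0.62],[0,0,0,0.0083,-0.0136,-0.0226,0.62],[0,0,0,0.0083,-0.0136,-0.0226,0.62],[0,0,0,0.0083,-0.0136,-0.0226,0.62],[0,0,0,0.0083,-0.0136,-0.0226,0.62],[0,0,0,0.0083,-0.0136,-0.0226,0.62],[0,0,0,0.0083,-0.0136,-0.0226,0.62],[0,0,0,0,0,0,0.62]]]'
python3 go.py 503 -121 50 180 15 185.6
```

```text
time: 47.7
tool_pos: [593.0, 119.0, 202.1]
tcp_rot: [179.9, 14.5, -174.1]
ft_force: [0.2, -0.8, -0.6]
finger_gap: 53.0
turn [ 0.0006 -0.0014  0.0008] deg 0.6 | shift now-axes [ 2.971 -4.595  2.362] | after turn [ 2.969 -4.601  2.353]
pos [593.  119.  202.1] [ 179.9   14.5 -174.1] q [  6.  -7. 101.  -0.  71. -89.] gap 53.0 F [ 0.2 -0.8 -0.6] t 47.7
```

```bash
python3 -m jog '[[[0.3,-0.5,0,0.0006,-0.0014,0.0008,0.65],[0.5,-0.8,0,0,0,0,0.65],[0.5,-0.8,0.2,0,0,0,0.65],[0.5,-0.8,0.3,0,0,0,0.65],[0.5,-0.8,0.5,0,0,0,0.65],[0.4,-0.6,0.6,0,0,0,0.65],[0.27,-0.3,0.5,0,0,0,0.65],[0,0,0.25,0,0,0,0.65],[0,0,0,0,0,0,0.65]]]'
python3 go.py 503 -121 -22 180 15 185.6
```

```text
time: 48.82
tool_pos: [504.1, -121.4, 49.7]
tcp_rot: [179.9, 14.9, -174.6]
ft_force: [-0.6, 0.4, 0.5]
finger_gap: 55.5
turn [ 0.0002 -0.0002 -0.0006] deg 0.2 | shift now-axes [0.391 0.008 1.381] | after turn [0.393 0.011 1.38 ]
pos [ 504.1 -121.4   49.7] [ 179.9   14.9 -174.6] q [ -25.  -12.  122.    9.   57. -125.] gap 55.5 F [-0.6  0.4  0.5] t 48.8
```

```bash
python3 -m jog '[[[0.13,0.01,0.4,0,0,0,0.65],[0.14,0,0.5,0,0,0,0.65],[0.1,0,0.35,0,0,0,0.65],[0,0,0,0,0,0,0.62],[0.02,0,0.13,0,0,0,0.62],[0,0,0,0,0,0,0.62]]]'
python3 -m jog '[[[0,0,0,0,0,0,0.48],[0,0,0,0,0,0,0.4],[0,0,0,0,0,0,0.4],[0,0,0,0,0,0,0.4]]]' 60
python3 slot.py save 525.3 -118.9 5.6
python3 -m jog '[[[-0.03,0,-0.1,0,0,0,0.4],[-0.1,0,-0.4,0,0,0,0.4],[-0.2,0,-0.8,0,0,0,0.4],[-0.2,0.2,-0.8,0,0,0,0.4],[-0.2,0.5,-0.8,0,0,0,0.4],[-0.2,0.8,-0.8,0,0,0,0.4],[-0.2,0.8,-0.8,0,0,0,0.4],[-0.2,0.8,-0.8,0,0,0,0.4],[0,0,0,0,0,0,0.4]]]' 90
python3 slot.py pose 22 70 15 40
```

```text
time: 49.58
tool_pos: [503.8, -121.1, -20.9]
tcp_rot: [-180.0, 15.1, -174.4]
ft_force: [0.5, 0.5, -0.2]
finger_gap: 53.0
time: 50.08
tool_pos: [504.0, -121.3, -20.4]
tcp_rot: [-180.0, 15.1, -174.4]
ft_force: [-2.3, 1.1, 5.2]
finger_gap: 42.1
[-27.6   0.3 -19.9]
time: 51.2
tool_pos: [485.4, 35.1, 256.8]
tcp_rot: [-180.0, 15.5, -174.2]
ft_force: [0.5, -0.4, -0.6]
finger_gap: 40.7
centre [509.5 211.4 103.1] TCP 506.2 243.4 114.3 -179.9 -54.9 95.2
turn [-0.0893  0.1515  0.2491] deg 109.8 | shift now-axes [-0.042  4.105  2.966] | after turn [0.031 0.803 5.   ]
pos [485.4  35.1 256.8] [-180.    15.5 -174.2] q [  -4.  -29.  113.    3.   80. -100.] gap 40.7 F [ 0.5 -0.4 -0.6] t 51.2
```

```bash
python3 -m jog '[[[0,0,0,-0.0081,0.0138,0.0226,0.4],[0,0,0,-0.0081,0.0138,0.0226,0.4],[0,0,0,-0.0081,0.0138,0.0226,0.4],[0,0,0,-0.0081,0.0138,0.0226,0.4],[0,0,0,-0.0081,0.0138,0.0226,0.4],[0,0,0,-0.0081,0.0138,0.0226,0.4],[0,0,0,-0.0081,0.0138,0.0226,0.4],[0,0,0,-0.0081,0.0138,0.0226,0.4],[0,0,0,-0.0081,0.0138,0.0226,0.4],[0,0,0,-0.0081,0.0138,0.0226,0.4],[0,0,0,-0.0081,0.0138,0.0226,0.4],[0,0,0,0,0,0,0.4]]]'
python3 slot.py pose 22 70 15 40
```

```text
time: 52.7
tool_pos: [482.6, 31.7, 249.2]
tcp_rot: [-178.7, -55.1, 94.0]
ft_force: [-0.4, -0.4, -1.5]
finger_gap: 40.6
centre [509.5 211.4 103.1] TCP 506.2 243.4 114.3 -179.9 -54.9 95.2
turn [-0.0006 -0.0006 -0.0019] deg 0.8 | shift now-axes [0.183 0.883 4.961] | after turn [0.192 0.865 4.964]
pos [482.6  31.7 249.2] [-178.7  -55.1   94. ] q [-34.  11.  95.  42. 111. -37.] gap 40.6 F [-0.4 -0.4 -1.5] t 52.7
```

```bash
python3 -m jog '[[[0.1,0.4,0.3,-0.0006,-0.0006,-0.0019,0.4],[0.1,0.46,0.6,0,0,0,0.4],[0,0,0.8,0,0,0,0.4],[0,0,0.8,0,0,0,0.4],[0,0,0.8,0,0,0,0.4],[0,0,0.8,0,0,0,0.4],[0,0,0.6,0,0,0,0.4],[0,0,0.25,0,0,0,0.4],[0,0,0,0,0,0,0.4],[0,0,0,0,0,0,0.4]]]'
python3 slot.py pose 22 70 3 12; python3 lean.py 22
```

```text
time: 53.95
tool_pos: [507.9, 243.1, 117.7]
tcp_rot: [179.5, -54.7, 95.9]
ft_force: [0.1, -0.8, -1.8]
finger_gap: 40.7
centre [508.4 223.4  75.1] TCP 505.1 255.4 86.3 -179.9 -54.9 95.2
turn [0.0001 0.0005 0.0011] deg 0.4 | shift now-axes [-0.369 -0.036  0.568] | after turn [-0.371 -0.033  0.566]
pos [507.9 243.1 117.7] [179.5 -54.7  95.9] q [-13.  15. 106.  51.  86. -35.] gap 40.7 F [ 0.1 -0.8 -1.8] t 54.0
22.0 n 86 lean 69.5 skew -1.6 yb [ 0.6 44.7] z [ 43.5 119.5] off at z=0,120 88.1 43.2
```

```bash
python3 -m jog '[[[-0.16,-0.03,0.2,0.0001,0.0005,0.0011,0.4],[-0.21,0,0.37,0,0,0,0.4],[-0.06,0,0.05,0,0,0,0.4],[0,0,0,0,0,0,0.4],[0,0,0,0,0,0,0.4]]]'
python3 -m jog '[[[-0.045,0,0.05,0,0,0,0.4],[0,0,0,0,0,0,0.4]]]'
python3 -m jog '[[[-0.03,0,0.02,0,0,0,0.4],[0,0,0,0,0,0,0.4]]]'
python3 slot.py pose 22 70 1 2;python3 lean.py 22
```

```text
time: 54.62
tool_pos: [504.4, 256.6, 81.5]
tcp_rot: [-179.7, -54.9, 95.0]
ft_force: [-0.0, 0.1, -1.3]
finger_gap: 40.7
time: 54.88
tool_pos: [504.8, 257.6, 79.0]
tcp_rot: [-179.8, -55.0, 95.1]
ft_force: [0.7, 0.5, 4.9]
finger_gap: 40.5
time: 55.12
tool_pos: [505.0, 258.1, 78.7]
tcp_rot: [-179.9, -55.1, 95.2]
ft_force: [-2.2, 3.0, 12.7]
finger_gap: 40.8
centre [508.2 225.4  65.1] TCP 504.9 257.4 76.3 -179.9 -54.9 95.2
turn [-0.0001 -0.0006  0.    ] deg 0.2 | shift now-axes [-0.049 -0.003  0.016] | after turn [-0.049 -0.003  0.016]
pos [505.  258.1  78.7] [-179.9  -55.1   95.2] q [-12.  18. 106.  52.  83. -38.] gap 40.8 F [-2.2  3.  12.7] t 55.1
22.0 n 68 lean 70.3 skew -0.3 yb [ 2.1 46. ] z [ 15.  124.4] off at z=0,120 58.4 15.5
```

```bash
python3 -m jog '[[[0.03,0,0.02,0,0,0,0.4],[0,0,0.01,0,0,0,0.4],[0,0,0,0,0,0,0.47],[0,0,0,0,0,0,0.5],[0,0,0,0,0,0,0.56],[0,0,0,0,0,0,0.6],[0,0,0,0,0,0,0.62],[0,0,-0.3,0,0,0,0.62],[0,0,-0.6,0,0,0,0.62],[0,0,-0.8,0,0,0,0.62],[0,0,-0.8,0,0,0,0.62],[0.3,0,-0.8,0,0,0,0.62]]]'
python3 lean.py 22 -54 -130
python3 go.py 416 -213 60 180 15 180
```

```text
time: 56.68
tool_pos: [515.7, 131.6, 184.3]
tcp_rot: [-179.5, -54.9, 94.8]
ft_force: [0.5, 0.3, 0.3]
finger_gap: 52.6
22.0 n 104 lean 69.2 skew 1.2 yb [ 1.6 45.9] z [ 14.8 123.1] off at z=0,120 58.9 13.5
-54.0 n 66 lean 70.0 skew 1.2 yb [-75.2 -29.6] z [ 16.  107.6] off at z=0,120 58.2 14.6
-130.0 n 65 lean 68.8 skew 1.5 yb [-151.6 -104.5] z [ 17.2 105.7] off at z=0,120 58.7 12.3
turn [ 0.0847 -0.1552 -0.2333] deg 105.4 | shift now-axes [-5.934 -2.664 -3.919] | after turn [ 2.652 -6.837  1.973]
pos [518.5 128.8 189.6] [179.8 -54.8  95.3] q [-24.  13.  98.  46.  99. -35.] gap 52.9 F [ 2.4 -2.3  3.5] t 56.7
```

```bash
python3 -m jog '[[[0,0,-0.6,0.0077,-0.0141,-0.0212,0.65],[0,0,0,0.0077,-0.0141,-0.0212,0.65],[0,0,0,0.0077,-0.0141,-0.0212,0.65],[0,0,0,0.0077,-0.0141,-0.0212,0.65],[0,0,0,0.0077,-0.0141,-0.0212,0.65],[0,0,0,0.0077,-0.0141,-0.0212,0.65],[0,0,0,0.0077,-0.0141,-0.0212,0.65],[0,0,0,0.0077,-0.0141,-0.0212,0.65],[0,0,0,0.0077,-0.0141,-0.0212,0.65],[0,0,0,0.0077,-0.0141,-0.0212,0.65],[0,0,0,0.0077,-0.0141,-0.0212,0.65],[0,0,0,0,0,0,0.65]]]'
python3 go.py 416 -212.5 60 180 15 180.1
```

```text
time: 58.22
tool_pos: [517.2, 109.6, 201.2]
tcp_rot: [179.8, 14.6, -179.9]
ft_force: [0.2, 0.1, 0.7]
finger_gap: 55.4
turn [ 0.0005 -0.001   0.    ] deg 0.4 | shift now-axes [ 2.685 -6.445  2.199] | after turn [ 2.697 -6.439  2.2  ]
pos [517.2 109.6 201.2] [ 179.8   14.6 -179.9] q [  8. -19. 112.  -2.  73. -82.] gap 55.4 F [0.2 0.1 0.7] t 58.2
```

```bash
python3 -m jog '[[[0.1,-0.4,0,0.0005,-0.001,0,0.65],[0.2,-0.8,0,0,0,0,0.65],[0.3,-0.8,0.1,0,0,0,0.65],[0.3,-0.8,0.1,0,0,0,0.65],[0.3,-0.8,0.2,0,0,0,0.65],[0.4,-0.8,0.3,0,0,0,0.65],[0.4,-0.8,0.4,0,0,0,0.65],[0.4,-0.8,0.6,0,0,0,0.65],[0.3,-0.44,0.5,0,0,0,0.65],[0,0,0,0,0,0,0.65],[0,0,0,0,0,0,0.65]]]'
python3 - <<'E'
from meas import *
p,d=shot('top')
[print(*r) for r in rects(p,12,(100,80,50),(130,255,255),roi=(240,180,320,300))]
E
python3 go.py 416 -212.5 -21.5 180 15 180.1
```

```text
time: 59.6
tool_pos: [417.1, -213.5, 60.9]
tcp_rot: [179.9, 15.0, 179.9]
ft_force: [0.4, -0.2, 0.3]
finger_gap: 55.7
turn [-0.0001  0.0002 -0.0003] deg 0.1 | shift now-axes [0.461 0.017 1.592] | after turn [0.459 0.017 1.592]
pos [ 417.6 -213.3   61.3] [-180.    15.1  180. ] q [ -42.  -21.  128.   11.   62. -136.] gap 55.8 F [0.  1.  0.8] t 59.6
```

```bash
python3 -m jog '[[[0.13,0.01,0.4,0,0,0,0.65],[0.14,0,0.5,0,0,0,0.65],[0.14,0,0.5,0,0,0,0.65],[0,0,0,0,0,0,0.62],[0.05,0,0.18,0,0,0,0.62],[0,0,0,0,0,0,0.62]]]'
python3 -m jog '[[[0,0,0,0,0,0,0.48],[0,0,0,0,0,0,0.4],[0,0,0,0,0,0,0.4],[0,0,0,0,0,0,0.4]]]' 60
python3 slot.py save 438.8 -212.6 0.1
python3 -m jog '[[[-0.03,0,-0.1,0,0,0,0.4],[-0.1,0,-0.4,0,0,0,0.4],[-0.2,0,-0.8,0,0,0,0.4],[-0.2,0.3,-0.8,0,0,0,0.4],[-0.2,0.8,-0.8,0,0,0,0.4],[-0.2,0.9,-0.8,0,0,0,0.4],[-0.2,0.9,-0.8,0,0,0,0.4],[-0.2,0.9,-0.8,0,0,0,0.4],[0,0.9,0,0,0,0,0.4],[0,0.5,0,0,0,0,0.4],[0,0,0,0,0,0,0.4]]]' 90
python3 slot.py pose 98 70 15 40
```

```text
time: 60.4
tool_pos: [415.3, -212.6, -21.8]
tcp_rot: [-180.0, 15.0, -179.9]
ft_force: [0.1, 0.4, -0.2]
finger_gap: 53.0
time: 60.9
tool_pos: [415.5, -212.9, -21.2]
tcp_rot: [-180.0, 15.0, -179.9]
ft_force: [-2.4, 2.1, 6.2]
finger_gap: 42.2
[-29.6   0.3 -20.2]
time: 62.28
tool_pos: [410.0, 49.2, 251.1]
tcp_rot: [180.0, 15.0, -179.7]
ft_force: [0.5, -0.4, -1.0]
finger_gap: 40.9
centre [433.8 204.4 103.1] TCP 430.5 237.8 115.7 -179.9 -55.0 95.3
turn [-0.0848  0.1559  0.2337] deg 105.6 | shift now-axes [0.289 3.771 2.724] | after turn [-0.08   0.76   4.598]
pos [410.   49.2 251.1] [ 180.    15.  -179.7] q [ -0. -42. 122.   0.  85. -91.] gap 40.9 F [ 0.5 -0.4 -1. ] t 62.3
```

```bash
python3 -m jog '[[[0,0,0,-0.0077,0.01415,0.0213,0.4],[0,0,0,-0.0077,0.01415,0.0213,0.4],[0,0,0,-0.0077,0.01415,0.0213,0.4],[0,0,0,-0.0077,0.01415,0.0213,0.4],[0,0,0,-0.0077,0.01415,0.0213,0.4],[0,0,0,-0.0077,0.01415,0.0213,0.4],[0,0,0,-0.0077,0.01415,0.0213,0.4],[0,0,0,-0.0077,0.01415,0.0213,0.4],[0,0,0,-0.0077,0.01415,0.0213,0.4],[0,0,0,-0.0077,0.01415,0.0213,0.4],[0,0,0,-0.0077,0.01415,0.0213,0.4],[0,0,0,0,0,0,0.4]]]'
python3 slot.py pose 98 70 15 40
```

```text
time: 63.78
tool_pos: [409.7, 46.1, 249.4]
tcp_rot: [-179.6, -55.0, 94.4]
ft_force: [-0.5, -0.3, -1.1]
finger_gap: 41.0
centre [433.8 204.4 103.1] TCP 430.5 237.8 115.7 -179.9 -55.0 95.3
turn [ 0.001  -0.     -0.0013] deg 0.6 | shift now-axes [-0.013  0.742  4.634] | after turn [-0.019  0.771  4.629]
pos [409.7  46.1 249.4] [-179.6  -55.    94.4] q [-38.  -0. 106.  41. 112. -40.] gap 41.0 F [-0.5 -0.3 -1.1] t 63.8
```

```bash
python3 -m jog '[[[0,0.4,0.3,0.001,0,-0.0013,0.4],[0,0.37,0.6,0,0,0,0.4],[0,0,0.8,0,0,0,0.4],[0,0,0.8,0,0,0,0.4],[0,0,0.8,0,0,0,0.4],[0,0,0.7,0,0,0,0.4],[0,0,0.45,0,0,0,0.4],[0,0,0.18,0,0,0,0.4],[0,0,0,0,0,0,0.4],[0,0,0,0,0,0,0.4]]]'
python3 slot.py pose 98 70 3 12; python3 lean.py 98
```

```text
time: 65.03
tool_pos: [431.6, 238.8, 118.2]
tcp_rot: [179.7, -54.8, 95.8]
ft_force: [0.2, 0.1, -0.7]
finger_gap: 40.7
centre [432.7 216.4  75.1] TCP 429.3 249.8 87.7 -179.9 -55.0 95.3
turn [-0.0001  0.0004  0.0008] deg 0.3 | shift now-axes [-0.369 -0.026  0.534] | after turn [-0.371 -0.025  0.533]
pos [431.6 238.8 118.2] [179.7 -54.8  95.8] q [-16.   4. 117.  50.  87. -38.] gap 40.7 F [ 0.2  0.1 -0.7] t 65.0
98.0 n 77 lean 71.0 skew 2.1 yb [ 78.3 121.7] z [ 39.9 122.2] off at z=0,120 84.9 43.6
```

```bash
python3 -m jog '[[[-0.16,-0.03,0.2,-0.0001,0.0004,0.0008,0.4],[-0.21,0,0.33,0,0,0,0.4],[-0.06,0,0.05,0,0,0,0.4],[0,0,0,0,0,0,0.4],[0,0,0,0,0,0,0.4]]]'
python3 -m jog '[[[-0.045,0,0.05,0,0,0,0.4],[0,0,0,0,0,0,0.4]]]'
python3 -m jog '[[[-0.02,0,0.02,0,0,0,0.4],[0,0,0,0,0,0,0.4]]]'
python3 slot.py pose 98 70 1 2;python3 lean.py 98
```

```text
time: 65.7
tool_pos: [428.3, 250.6, 83.4]
tcp_rot: [-179.7, -55.0, 95.1]
ft_force: [0.8, -0.5, -1.9]
finger_gap: 40.9
time: 65.95
tool_pos: [428.7, 251.7, 81.0]
tcp_rot: [-179.8, -55.1, 95.2]
ft_force: [-0.7, 1.1, 4.2]
finger_gap: 41.0
time: 66.2
tool_pos: [428.7, 252.4, 80.6]
tcp_rot: [-179.9, -55.2, 95.2]
ft_force: [-1.7, 2.7, 12.0]
finger_gap: 40.4
centre [432.5 218.4  65.1] TCP 429.2 251.8 77.7 -179.9 -55.0 95.3
turn [-0.0001 -0.0006 -0.    ] deg 0.2 | shift now-axes [-0.055  0.009  0.021] | after turn [-0.055  0.009  0.022]
pos [428.7 252.4  80.6] [-179.9  -55.2   95.2] q [-15.   8. 118.  51.  83. -41.] gap 40.4 F [-1.7  2.7 12. ] t 66.2
98.0 n 56 lean 70.2 skew 4.9 yb [ 79.7 124.1] z [ 16.  123.9] off at z=0,120 58.2 15.1
```

```bash
python3 -m jog '[[[0.03,0,0.02,0,0,0,0.4],[0,0,0.01,0,0,0,0.4],[0,0,0,0,0,0,0.47],[0,0,0,0,0,0,0.5],[0,0,0,0,0,0,0.56],[0,0,0,0,0,0,0.6],[0,0,0,0,0,0,0.62],[0,0,-0.3,0,0,0,0.62],[0,0,-0.6,0,0,0,0.62],[0,0,-0.8,0,0,0,0.62],[0,0,-0.8,0,0,0,0.62],[0.3,0,-0.8,0,0,0,0.62]]]'
python3 -m jog '[[[0.5,0,-0.8,0,0,0,0.62],[0.5,0,-0.8,0,0,0,0.62],[0.5,0,-0.5,0,0,0,0.62],[0,0,0,0,0,0,0.62]]]'
python3 lean.py 98 22 -54 -130
python3 - <<'E'
from look import *
p,d=shot('side','sF');cv2.imwrite('pics/sFb.png',cv2.resize(p[60:400,100:520],None,fx=1.7,fy=1.7)[...,::-1])
p,d=shot('top','topF')
E
```

```text
time: 67.75
tool_pos: [439.5, 125.9, 186.5]
tcp_rot: [-179.5, -55.0, 94.9]
ft_force: [0.8, -0.0, -0.0]
finger_gap: 52.9
time: 68.25
tool_pos: [445.3, 83.2, 310.5]
tcp_rot: [179.8, -54.8, 95.4]
ft_force: [0.4, 0.6, -0.4]
finger_gap: 53.0
98.0 n 115 lean 69.6 skew 1.1 yb [ 78.6 123.4] z [ 16.3 123.3] off at z=0,120 57.9 13.3
22.0 n 105 lean 69.1 skew 1.6 yb [ 1.1 46.3] z [ 15.7 122.7] off at z=0,120 59.0 13.2
-54.0 n 95 lean 69.6 skew 0.3 yb [-76.2 -30.4] z [ 17.7 123.2] off at z=0,120 57.4 12.9
-130.0 n 90 lean 69.8 skew 0.3 yb [-151.2 -105.6] z [ 15.4 122.6] off at z=0,120 57.0 12.8
```

View pics/sFb.png

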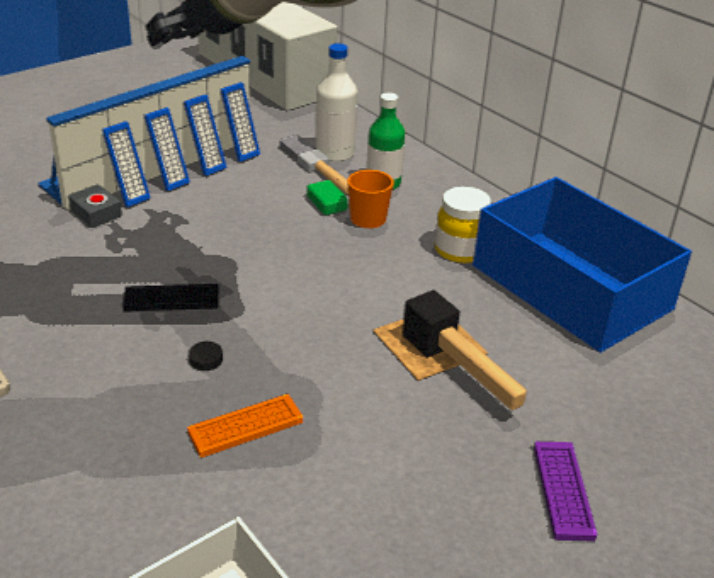

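View pics/topF.png

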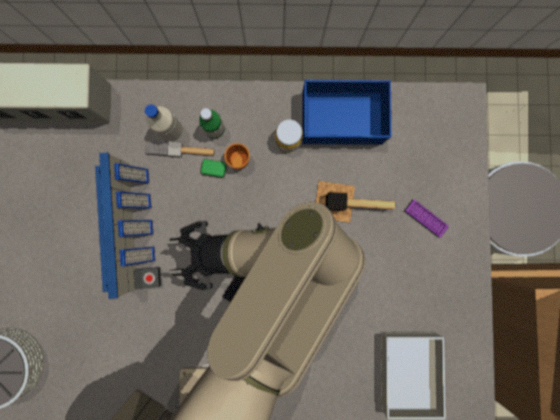

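The side view shows four screens leaning evenly (crop (128,165) to (240,122)). In both views the mallet head sits on the mat, and the bystanders haven't moved. One last check of the pin height and head position before handing in.

```bash
python3 - <<'E'
from meas import *
f=np.load('pics/topF.npz');p,d=f['p'],f['d'];c=cloud('top',d)
m=cv2.inRange(hsv(p),(0,150,80),(8,255,255))[260:300,130:170]>0
q=c[260:300,130:170][m];print('pin',len(q),np.median(q,0).round(1),q[:,2].mean().round(1))
f=np.load('pics/top0.npz');q=cloud('top',f['d'])[260:300,130:170][cv2.inRange(hsv(f['p']),(0,150,80),(8,255,255))[260:300,130:170]>0];print('pin before',np.median(q,0).round(1))
print('head');[print(*r) for r in rects(p,65,(0,0,0),(180,255,38),roi=(318,185,360,220))]
E
python3 -c "
from bench import job,telemetry
print(telemetry.sense()['ft_force'].round(1));print(job.hand_in())"
```

```text
pin 27 [362.1 193.5  34.3] 34.2
pin before [361.9 192.   46.4]
head
[336. 201.] [ 580.  -333.2] [42.1 53.6] -89.7
[-0.4 -0.4 -0.3]
the job is handed in; nothing more can be done
None
```

I handed the job in with all parts done, in the order asked. It took about 68 s of robot time against the 210 s limit.

- **Pin:** I pressed the red pin down with the mallet head while all four screens still lay flat. Its top went from 46.4 to 34.3 mm in the camera depth, where fully down is 34 mm.
- **Mallet:** It lies level with its head on the cork mat. The head centre measured about 6 mm from the mat centre.
- **Screens:** All four blue screens stand on a short end in front of the board, tops on the tiles. They lean at 69.1 to 69.8° and are square to the board within about 1.6°. Spacing is about 76 mm, and all are within the free part of the face.
- **Everything else:** In the final pictures the bystanders and the black, orange and purple look-alikes appeared unmoved, and the robot was clear of everything.

**What went wrong on the way:**
- **Mallet grip:** My first grip on the mallet slipped off.
- **First screen:** Its first two grips closed above the frame, and the second pressed on it with about 11 N. At these openings the fingertips sit well behind the reported TCP, so I gripped lower after that.
- **Mallet tilt:** The mallet pivoted about 9.5° in the grip when pressing the pin, and I levelled it before laying it down.
- **Placing the first screen:** The hand pressed it down with up to about 33 N, under the 40 N limit.

Some in-progress skew readings, taken with the arm partly hiding a screen, were off by up to 7°. The last unobstructed readings agreed with each other.

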